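Clear the trimming board and set the straightedge to the panel

ROBOT

A 7-joint arm with a two-finger parallel gripper is mounted at the origin on the work surface; the furniture and walls round the work are solid. World frame = base frame: x ahead of the robot, y to its left, z up, the work surface at z = 0. Lengths are in m, angles in rad, forces in N, time in s.
With the tool pointing down it reaches from about 0.425 to 0.875 m from the base axis. Payload 4.7 kg.
Tool frame: the origin (TCP) lies midway between the tips of the shut fingers; the grasp point (between the pads) lies 19 mm behind it; z points along the fingers, y is the direction in which the jaws open and shut (so a half turn about z gives the same grasp; the last joint's range is limited). The gripper opens to 85 mm and grips with 20 to 120 N. Pads are 22 mm wide; open, the fingers measure 114 mm over their backs; the gripper's body (76 mm by 85 mm) begins 54 mm behind the grasp point. The pads swing forward as they close: fully open they stand 13 mm farther back than shut.
Start: joints at [-1.145, 0.321, -0.07, 1.45, 0.023, 1.371, -0.057], TCP at [0.26, 0.596, 0.231] pointing down, gripper open.
Joint ranges: [-2.86, 2.86], [-0.3, 2.09], [-1.38, 1.24], [0.06, 2.45], [-1.56, 4.7], [0.09, 2.05], [-2.69, 2.69]. Speed limits (rad/s): [2.57, 2.57, 3.14, 3.14, 3.14, 3.14, 3.14].

INTERFACE

Orientations are given as a unit quaternion [x, y, z, w].
In Python, from cell import bot, capture, finder gives the robot as it stands.
- The arm moves only by the shell command python3 -m inch 'ROWS' [FORCE]. ROWS is JSON, a list of rows, each an object with "jaw": the finger opening in cm, from 0 to 8.54; "offset": the shift along the tool's x, y, z in cm, a list of three; "rotation": the turn, a rotation vector about the tool's x, y, z in degrees, a list of three. A call has 1 to 12 rows; each row shifts and turns the commanded pose from where the row before left it, along the tool's axes as they then stand; what a row does not reach is not made up. A row lasts 1/10 s, in which the tool goes at most 50 mm and 8.59 degrees, less where a joint would pass 70% of its speed; a pose out of reach is approached as far as the arm can. A call is refused whole if a number of a shift passes 5 or a number of a turn 8.59, either way. A call with a gripper value outside its range is refused whole. The fingers move at their own pace and stop on an object; FORCE is the grip in N (left out, the last holds). Time passes only in rows, so rows that do not move let the fingers close. It gives the time, the measured TCP pose, the force and the opening at its end, in the units of the state.
- bot.get_obs(): the state, without advancing time (a new reading comes with each control period).
- capture(name): name is "side" or "top" or "wrist"; returns a dict with "img" (400x640x3 uint8, blue, green, red), "range_z" (400x640 float32, m along the optical axis (not along the pixel's ray), 0 where there is no reading), "vfov" (degrees; the focal length in pixels is half the picture's height over the tangent of half this angle, whatever the lens; pixels are square), "cx", "cy" (the principal point, pixels), "camera_from_world" (4x4, takes a point from world to camera coordinates). Camera axes: x right, y up, looking along -z (the intrinsics and any distortion apply to the point x, -y, -z); pixel columns grow to the right and rows downward; lengths in m; the calibration is good to about 2 mm. A picture is of the moment at which its call begins.
- bot.finish_job(): hands the job in, once; it reports no verdict.
Trained networks look in the newest picture that a camera, given by its name, has taken for a name from the list of things; names that differ only in an ending like _2 or _b are one class to them, and where a whole thing is asked for, a point or a joint stands for the part that bears it (a point fixed in the world has none). Each returns a list of dicts, best first, with "confidence" (0 to 1); they miss things now and then, are a little off and sometimes report something else, mostly with a low value. They report only what shows in the picture. A call takes as long as a camera call. They do not tell look-alikes from the thing itself.
- finder.search_frame(camera, thing): "point" ([x, y, z] in m, in the coordinates of the camera as it stood for that picture, good to about 4 mm: the middle of the surface that is visible of it).
- finder.trace(camera, thing): "pixels" (400x640 bool, what is visible of it).
The state is a dict: "time_s": time; "joint_positions": joint angles; "joint_velocities": joint speeds; "joint_efforts": joint torques, N m; "ee_pos": TCP position; "tool_rot": TCP orientation; "force": force on the tool from outside, world axes, zero at the start; "torque": the same for the moment, N m; "opening": finger opening in m.
Only numpy, scipy, OpenCV 4.12 (cv2) and the standard library are available. Lean on these libraries where they do the work, as an engineer would, in place of code of your own. Each camera call takes 0.05 s, during which the arm holds its last target.

TASK

Set up the trimming board for the next cut: with the wooden scraper block, not with fingers or straightedge, sweep all the white offcuts off the deck into the trough at its right-hand end, and stand the block back in the middle of its rubber pad. Then lay the straightedge flat on the deck, one long edge flush along the panel's front face and centred on it, and move the two hold-down weights from the panel to stand on the flat ends of the straightedge, one on each. Leave the timer, the bottle and the flask alone.

Things in the scene. Friction and masses are not known exactly. Their poses are not given: they have to be found in the camera images.
- board: Fixed trimming board, turned up to 12 degrees. Origin on the worktop under the deck's centre; x away from the robot, y left, z up. Deck 166 x 180 mm (x, y), top at z = 45 mm. Front rail x = -83 to -75 mm, top z = 55 mm. The clear channel from the rail to the panel (x = 37 mm) is 112 mm wide, open at both ends: trough at the right (-y) end, nothing to catch offcuts at the left end.
- panel_face (a point): Fixed point of the board: middle of the front face of the white panel, at deck height (board frame x = 37, y = 0, z = 45 mm; axes as the board's). The face runs along y and looks to -x. The fixed panel is 46 x 170 x 10 mm (x, y, z), its top at z = 55 mm of the board; behind it a fence 8 mm thick, top at z = 63 mm.
- trough_floor (a point): Fixed point of the board: centre of the trough's floor (board frame x = 4, y = -130, z = 4 mm; axes as the board's). The trough adjoins the deck's right end: inside 166 mm long in x, y = -90 to -170 mm of the board; near and far walls 40 mm high, end wall (backstop) 58 mm high.
- pad: Fixed black rubber pad 70 x 115 x 4 mm (x, y, z) on the worktop in front of the board. Origin: centre of its underside. To the right of it, at x = 0.26 m, y = -0.01 m from the robot's base, rises the 12 mm rod of a retort stand, 650 mm high, and 90 mm beyond the rod a taller burette: fixed, keep the arm's upper links clear of them.
- scraper: Wooden scraper block with a rubber foot, standing on the pad, long along its y: foot 44 x 94 x 10 mm (x, y, z), body 40 x 94 mm up to z = 26 mm, grip on top 18 x 60 mm (x, y) from z = 26 to 60 mm, centred. 0.16 kg. Origin: centre of its underside. It starts lengthwise along the pad.
- straightedge: Steel straightedge lying flat on the worktop in front of the board at the left, long along its y: blade 44 x 160 x 8 mm (x, y, z), black upright grip rib 14 x 60 mm (x, y) in the middle, from z = 8 to 44 mm; beyond the rib both ends are flat, y = +-30 to +-80 mm. Both long edges are alike. 0.28 kg. Origin: centre of its underside; laid flush, it is 22 mm in front of the panel face.
- weight_a: Plain steel hold-down weight standing on the panel: round foot 40 mm in diameter and 26 mm high, neck 18 mm in diameter, round head 28 mm in diameter from 34 to 52 mm height. 0.32 kg. Origin: centre of its underside, z up when upright.
- weight_b: Plain steel hold-down weight standing on the panel: round foot 40 mm in diameter and 26 mm high, neck 18 mm in diameter, round head 28 mm in diameter from 34 to 52 mm height. 0.32 kg. Origin: centre of its underside, z up when upright.
- offcut_0: White rigid plastic offcut, a bar 46 x 16 x 9 mm (x, y, z), lying flat on the board's deck, or absent. Origin: centre of its underside.
- offcut_1: White rigid plastic offcut, a bar 46 x 16 x 9 mm (x, y, z), lying flat on the board's deck, or absent. Origin: centre of its underside.
- offcut_2: White rigid plastic offcut, a bar 46 x 16 x 9 mm (x, y, z), lying flat on the board's deck, or absent. Origin: centre of its underside.
- offcut_3: White rigid plastic offcut, a bar 46 x 16 x 9 mm (x, y, z), lying flat on the board's deck, or absent. Origin: centre of its underside.
- offcut_4: White rigid plastic offcut, a bar 46 x 16 x 9 mm (x, y, z), lying flat on the board's deck, or absent. Origin: centre of its underside.
- timer: Bystander: standing bench timer 22 x 62 x 60 mm behind the board at the left. Origin: centre of its underside. Leave alone.
- bottle: Bystander: clear stoppered reagent bottle, 80 mm in diameter, 150 mm high, behind the board. Origin: centre of its underside. Leave alone.
- flask: Bystander: conical flask, 79 mm in diameter, 125 mm high, at the right of the board's trough. Origin: centre of its underside. Leave alone.
There are look-alikes about, which are no part of the job. Several things have the shape of the pad; the one meant has the colours described above.

How it is judged:
By the outcome, as a careful person would: the job done as asked, in the order asked, and still so for the second after the job is handed in, with the robot touching nothing.
Of offcut_0, offcut_1, offcut_2, offcut_3, offcut_4 only 3 to 5 are there at a start; the rules pass over those that are not, and their reading is None.
At some moment in a run one of straightedge, scraper may be knocked a few centimetres aside while the robot is not near it.
It also fails if it takes over 192 s, if anything falls off the work surface, if the arm or the gripper's body presses on something with over 40 N, if the wrist force passes 120 N, or if a joint passes its speed limit or range.

## Working session

There is one attempt and no reset: what is moved stays moved. The work goes in short steps, Python scripts to look and compute and a shell command to move; the robot and the scene stay as the last step left them, time stands still between calls to the robot, and variables do not carry over. Pictures are saved under pics/ and viewed, and the job is handed in when it is done.

```bash
ls -la; mkdir -p pics; cat > h.py <<'E'
import numpy as np, cv2
from cell import bot, capture, finder
from scipy.spatial.transform import Rotation as R
def save(n,c): 
    cv2.imwrite('pics/'+n+'.png',c['img'])
def cloud(c):
    f=200/np.tan(np.radians(c['vfov'])/2)
    v,u=np.mgrid[0:400,0:640]
    z=c['range_z']
    P=np.stack([(u-c['cx'])*z/f,-(v-c['cy'])*z/f,-z],-1)
    T=np.linalg.inv(c['camera_from_world'])
    W=P@T[:3,:3].T+T[:3,3]
    W[z==0]=np.nan
    return W
def w(c,p):
    T=np.linalg.inv(c['camera_from_world']); return T[:3,:3]@np.array(p)+T[:3,3]
E
python3 - <<'E'
from h import *
o=bot.get_obs(); print({k:np.round(v,3) for k,v in o.items()})
for n in ['side','top','wrist']:
    c=capture(n); save(n+'0',c); print(n,c['vfov'],c['cx'],c['cy'],np.round(np.linalg.inv(c['camera_from_world']),3).tolist(),[k for k in c])
    for t in ['board','panel_face','trough_floor','pad','scraper','straightedge','weight_a','offcut_0']:
        try:
            r=finder.search_frame(n,t); print(t,[(round(d['confidence'],2),np.round(w(c,d['point']),3).tolist()) for d in r])
        except Exception as e: print(t,e)
E
```

```text
total 12
drwxr-xr-x  3 agent agent 4096 Dec  6 16:57 .
drwxr-xr-x 23 root  root  4096 Dec  6 16:57 ..
drwxr-xr-x  2 agent agent 4096 Dec  6 16:57 pics
{'time_s': np.float64(0.0), 'joint_positions': array([-1.145,  0.322, -0.07 ,  1.452,  0.023,  1.371, -0.057]), 'joint_velocities': array([-0.001, -0.   ,  0.001, -0.001, -0.   ,  0.   ,  0.001]), 'joint_efforts': array([ 0.0000e+00, -4.9359e+01, -3.8200e-01, -3.1433e+01,  1.3000e-02,
        1.2000e-02,  0.0000e+00]), 'ee_pos': array([0.26 , 0.595, 0.23 ]), 'tool_rot': array([ 0.204,  0.979, -0.001, -0.   ]), 'force': array([-0.44 ,  0.241, -0.305]), 'torque': array([ 0.001, -0.049,  0.024]), 'opening': np.float64(0.085)}
side 52.35912858743595 322.6570557198424 192.04706923660854 [[0.996, 0.058, -0.071, 0.511], [-0.092, 0.638, -0.765, -0.622], [0.001, 0.768, 0.64, 0.726], [0.0, 0.0, 0.0, 1.0]] ['img', 'range_z', 'vfov', 'cx', 'cy', 'camera_from_world']
board [(0.86, [0.557, 0.197, 0.042])]
panel_face [(0.89, [0.551, 0.196, 0.045]), (0.25, [0.407, 0.183, 0.003])]
trough_floor [(0.62, [0.557, 0.196, 0.044])]
pad [(0.92, [0.726, 0.022, 
[... 826 characters left out ...]
 0.024, 0.006])]
scraper [(0.83, [0.397, 0.203, 0.028]), (0.17, [0.538, 0.288, 0.056])]
straightedge [(0.8, [0.351, 0.338, 0.005])]
weight_a [(0.72, [0.627, 0.327, 0.083]), (0.7, [0.623, 0.229, 0.093])]
offcut_0 [(0.57, [0.539, 0.292, 0.054]), (0.55, [0.518, 0.254, 0.054]), (0.49, [0.577, 0.255, 0.055]), (0.45, [0.567, 0.219, 0.054])]
wrist 58.13788942826527 316.62915626433016 199.67857042721172 [[0.401, -0.875, -0.273, 0.191], [0.916, 0.382, 0.121, 0.627], [-0.002, -0.299, 0.954, 0.375], [0.0, 0.0, 0.0, 1.0]] ['img', 'range_z', 'vfov', 'cx', 'cy', 'camera_from_world']
board []
panel_face []
trough_floor []
pad []
scraper []
straightedge [(0.84, [0.332, 0.303, 0.01])]
weight_a []
offcut_0 []
```

View pics/side0.png

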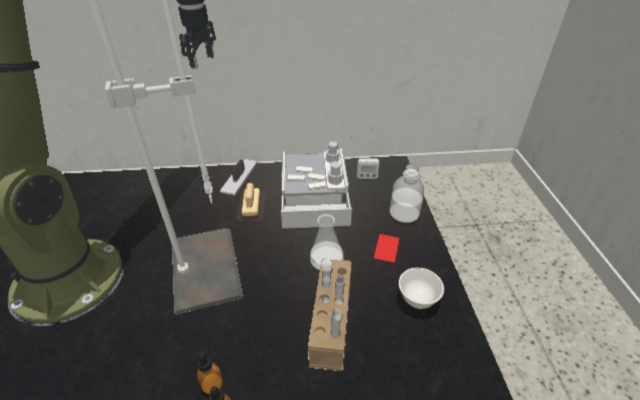

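View pics/top0.png

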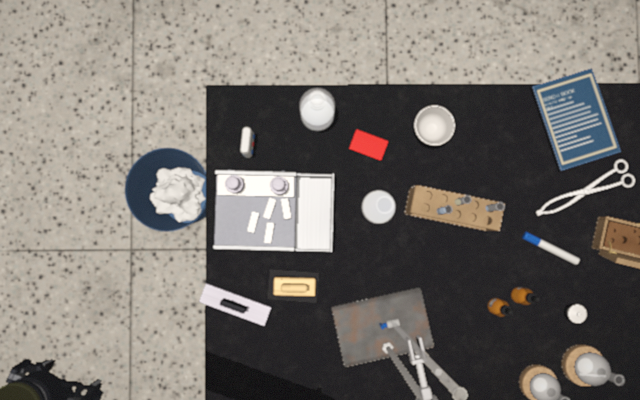

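View pics/wrist0.png

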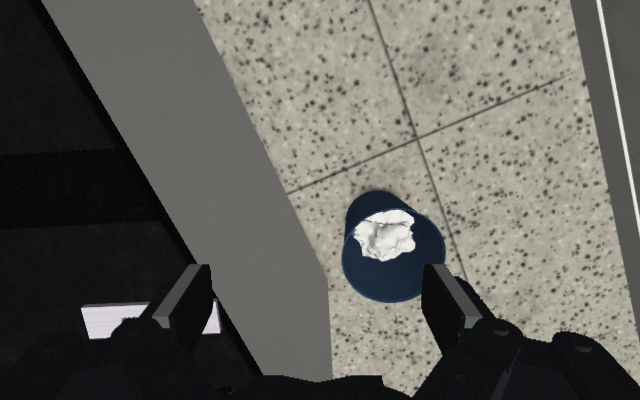

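```bash
python3 - <<'E'
from h import *
c=capture('top'); W=cloud(c)
cv2.imwrite('pics/top1.png',cv2.resize(c['img'][150:340,190:350],None,fx=4,fy=4,interpolation=cv2.INTER_CUBIC)[:600])
z=W[...,2]
sub=W[150:340,190:350]
for name,lo,hi in [('deck',.038,.0485),('rail/panel',.0505,.0585),('fence',.0595,.068),('pad',.0025,.008),]:
    m=(z>lo)&(z<hi); m[:, :195]=0; m[:,350:]=0; m[:150]=0; m[340:]=0
    n,l,s,ce=cv2.connectedComponentsWithStats(m.astype(np.uint8))
    for i in range(1,n):
        if s[i,4]>30:
            p=W[l==i]; r=cv2.minAreaRect((p[:,:2]*1000).astype(np.float32)); print(name,s[i].tolist(),np.round(p.mean(0),4),np.round(r[0],1),np.round(r[1],1),round(r[2],1), p[:,2].std().round(4))
v=np.clip((sub[...,2]+.01)/.12*255,0,255); v=np.nan_to_num(v).astype(np.uint8)
cv2.imwrite('pics/topz1.png',cv2.resize(cv2.applyColorMap(v,cv2.COLORMAP_JET),None,fx=4,fy=4,interpolation=cv2.INTER_NEAREST)[:600])
E
```

```text
deck [215, 176, 82, 72, 3253] [0.5454 0.2917 0.0447] [567.2 287. ] [180.3 158. ] 88.1 0.002
deck [220, 300, 26, 14, 164] [0.3542 0.3389 0.0435] [354.1 338.5] [59.6 14.3] 68.8 0.0021
rail/panel [217, 174, 80, 45, 1115] [0.6166 0.2819 0.0547] [600.6 285.1] [176.7  97.8] 87.6 0.0019
rail/panel [281, 198, 11, 21, 139] [0.5721 0.2178 0.0541] [571.7 217.8] [45.8 16.2] 10.3 0.0018
rail/panel [248, 212, 11, 21, 134] [0.5417 0.2912 0.0541] [541.7 291.6] [15.8 44.9] 75.9 0.0019
rail/panel [264, 222, 11, 22, 140] [0.5179 0.2559 0.0539] [518.  255.9] [16.2 45.6] 79.0 0.0019
rail/panel [214, 245, 81, 6, 267] [0.4847 0.289  0.0546] [485.6 289.1] [178.    9.8] 88.1 0.0019
fence [216, 171, 81, 6, 273] [0.6502 0.2817 0.063 ] [649.6 283.1] [177.6   9.7] 88.2 0.0018
fence [281, 284, 27, 9, 187] [0.3959 0.2006 0.0633] [395.4 200.4] [57.5 17.7] 89.0 0.002
pad [295, 177, 37, 73, 1679] [0.5636 0.1574 0.0048] [563.5 157. ] [ 80.1 166.3] 88.1 0.0014
pad [266, 266, 53, 41, 567] [0.3953 0.2089 0.0047] [394.6 205.2] [120.1  91.2] 85.3 0.0014
pad [201, 285, 20, 25, 156] [0.3746 0.3913 0.0061] [370.7 394.8] [55.3 43.4] 0.9 0.0014
pad [218, 288, 53, 39, 363] [0.348  0.3067 0.006 ] [349.7 324. ] [130.3  53.6] 69.0 0.0014
pad [222, 308, 25, 10, 56] [0.3357 0.3443 0.0057] [333.2 341.7] [56.7 14.3] 72.3 0.0016
```

View pics/top1.png

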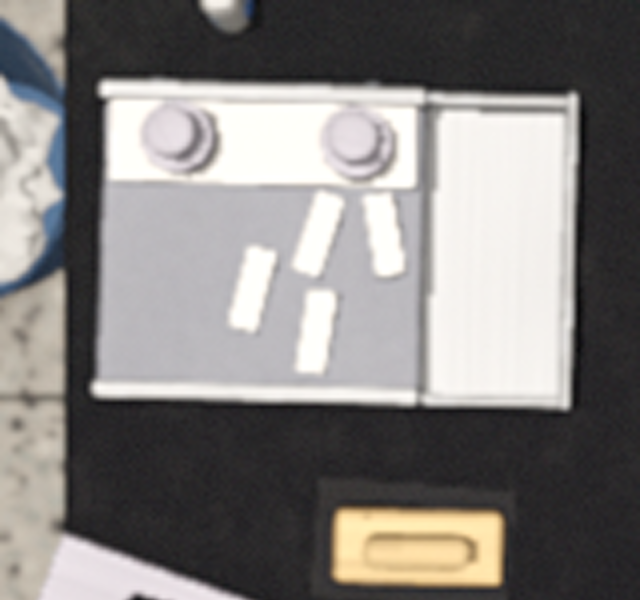

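View pics/topz1.png

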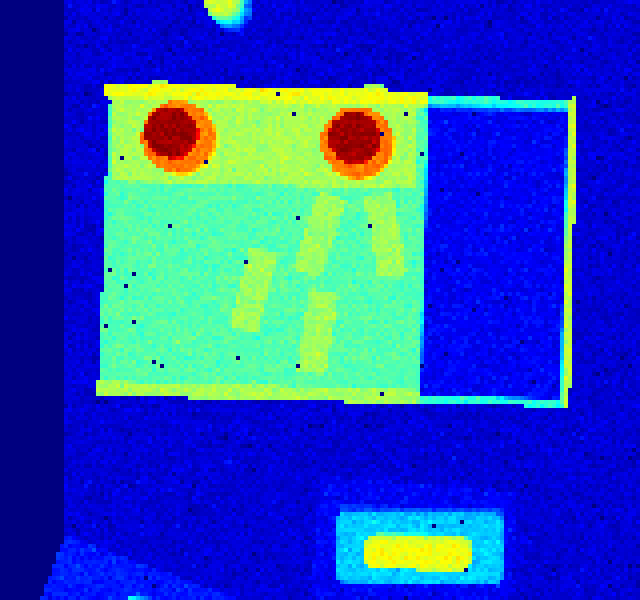

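```bash
cat >> h.py <<'E'
def plan(x,y,z,az):
    o=bot.get_obs(); p=np.array(o['ee_pos']); A=R.from_quat(o['tool_rot']).as_matrix()
    a=np.radians(az); B=np.array([[-np.sin(a),np.cos(a),0],[np.cos(a),np.sin(a),0],[0,0,-1]]).T
    rv=R.from_matrix(A.T@B).as_rotvec(degrees=True)
    d=B.T@(np.array([x,y,z])-p)*100
    print('at',np.round(p,4),'F',np.round(o['force'],1),'open',round(float(o['opening']),4),'t',round(float(o['time_s']),2))
    print('ROT first',np.round(rv,2),'then OFF cm (target axes)',np.round(d,2), 'az now',np.round(np.degrees(np.arctan2(A[1,1],A[0,1])),2))
def rect(W,lo,hi,box,minn=30):
    # box world xmin,xmax,ymin,ymax
    m=(W[...,2]>lo)&(W[...,2]<hi)&(W[...,0]>box[0])&(W[...,0]<box[1])&(W[...,1]>box[2])&(W[...,1]<box[3])
    n,l,s,ce=cv2.connectedComponentsWithStats(m.astype(np.uint8)); out=[]
    for i in range(1,n):
        if s[i,4]>=minn:
            p=W[l==i]; q=p[:,:2]; r=cv2.minAreaRect((q*1000).astype(np.float32))
            ev,V=np.linalg.eigh(np.cov(q.T)); v=V[:,1]; 
            if v[1]<0: v=-v
            out.append((s[i,4],np.round(np.r_[q.mean(0),np.median(p[:,2])]*1000,1).tolist(),'rc',np.round(r[0],1).tolist(),np.round(r[1],1).tolist(),'long az',round(np.degrees(np.arctan2(v[1],v[0])),1)))
    return out
E
python3 - <<'E'
from h import *
c=capture('top'); W=cloud(c)
b=(.33,.46,.12,.27)
print('grip',rect(W,.05,.075,b)); print('body',rect(W,.02,.04,b)); 
g=c['img'].astype(int); 
# wood colour and pad colour
m=(g[...,2]-g[...,0]>40)&(W[...,0]>.33)&(W[...,0]<.46)&(W[...,1]>.12)&(W[...,1]<.27)
p=W[m][:,:2]; ok=~np.isnan(p[:,0]); print('wood',m.sum(),cv2.minAreaRect((p[ok]*1000).astype(np.float32)))
print('padpix',g[275:300,262:272].mean((1,2)).round(0), g[286,255:280].sum(1), g[286,312:325].sum(1), g[262:280,295].sum(1),g[293:308,295].sum(1))
for s in ['straightedge']:
    b=(.27,.44,.26,.45); print('rib',rect(W,.03,.06,b)); print('blade',rect(W,-.0,.06,b))
    m=(g.sum(2)>330)&(W[...,0]>.27)&(W[...,0]<.46)&(W[...,1]>.23); print(cv2.minAreaRect((W[m][:,:2]*1000).astype(np.float32)))
plan(.395,.203,.25,-2)
E
```

```text
grip [(np.int32(222), [396.0, 199.9, 62.8], 'rc', [395.0, 200.5], [57.6, 18.6], 'long az', np.float64(87.6))]
body [(np.int32(518), [396.8, 199.7, 29.7], 'rc', [395.5, 200.6], [93.4, 39.2], 'long az', np.float64(89.8))]
wood 827 ((393.6882019042969, 202.5013427734375), (97.53944396972656, 45.11623001098633), 89.4185562133789)
padpix [42. 43. 44. 45. 45. 45. 47. 48. 47. 46. 46. 45. 46. 46. 47. 47. 48. 48.
 48. 48. 48. 47. 48. 45. 42.] [127 121 112 119 129 126 137 128 128 121 116 114 120 137 172 172 154 206
 392 577 654 666 667 668 663] [658 645 572 384 178 137 119 102 115 107 117 117 107] [121 117 114 120 117 118 118 121 137 174 180 168 165 150 156 314 504 626] [623 626 536 303 148 167 172 158 127 126 123 122 107 113 120]
rib [(np.int32(193), [354.5, 337.9, 42.9], 'rc', [353.7, 338.7], [59.6, 14.7], 'long az', np.float64(69.3))]
blade [(np.int32(3070), [355.1, 334.7, 3.8], 'rc', [355.2, 340.5], [161.1, 168.3], 'long az', np.float64(40.2))]
((364.99993896484375, 799.3380126953125), (1137.251220703125, 189.9627685546875), 89.99923706054688)
at [0.2602 0.5957 0.2313] F [-0.7  0.4  0. ] open 0.0854 t 1.45
ROT first [ 1.000e-02 -0.000e+00  6.841e+01] then OFF cm (target axes) [-38.77  14.84  -1.87] az now 66.41
```

```bash
python3 -m inch '[{"jaw":8.5,"offset":[0,0,0],"rotation":[0,0,8.55]},{"jaw":8.5,"offset":[0,0,0],"rotation":[0,0,8.55]},{"jaw":8.5,"offset":[0,0,0],"rotation":[0,0,8.55]},{"jaw":8.5,"offset":[0,0,0],"rotation":[0,0,8.55]},{"jaw":8.5,"offset":[0,0,0],"rotation":[0,0,8.55]},{"jaw":8.5,"offset":[0,0,0],"rotation":[0,0,8.55]},{"jaw":8.5,"offset":[0,0,0],"rotation":[0,0,8.55]},{"jaw":8.5,"offset":[0,0,0],"rotation":[0,0,8.55]},{"jaw":8.5,"offset":[0,0,0],"rotation":[0,0,0]}]'
python3 -m inch '[{"jaw":8.5,"offset":[-3.2,1.2,-0.1],"rotation":[0,0,0]},{"jaw":8.5,"offset":[-3.2,1.2,-0.1],"rotation":[0,0,0]},{"jaw":8.5,"offset":[-3.2,1.2,-0.1],"rotation":[0,0,0]},{"jaw":8.5,"offset":[-3.2,1.2,-0.1],"rotation":[0,0,0]},{"jaw":8.5,"offset":[-3.2,1.2,-0.1],"rotation":[0,0,0]},{"jaw":8.5,"offset":[-3.2,1.2,-0.1],"rotation":[0,0,0]},{"jaw":8.5,"offset":[-3.2,1.2,-0.1],"rotation":[0,0,0]},{"jaw":8.5,"offset":[-3.2,1.2,-0.1],"rotation":[0,0,0]},{"jaw":8.5,"offset":[-3.2,1.2,-0.1],"rotation":[0,0,0]},{"jaw":8.5,"offset":[-3.2,1.2,-0.1],"rotation":[0,0,0]},{"jaw":8.5,"offset":[-3.2,1.2,-0.1],"rotation":[0,0,0]}]'
python3 - <<'E'
from h import *
plan(.395,.203,.25,-2)
print(np.round(bot.get_obs()['joint_positions'],2))
save('wrist1',capture('wrist')); save('side1',capture('side'))
E
```

```text
time_s: 2.35
ee_pos: [0.2601, 0.5957, 0.2313]
tool_rot: [0.719, 0.695, 0.0, 0.0]
force: [0.4, -0.2, -0.0]
opening: 0.085
time_s: 3.45
ee_pos: [0.3802, 0.2379, 0.2427]
tool_rot: [0.718, 0.696, 0.0, 0.0]
force: [1.1, 0.0, -0.1]
opening: 0.0848
at [0.3802 0.2379 0.2427] F [ 1.1  0.  -0.1] open 0.0848 t 3.45
ROT first [ 0.04 -0.04  0.24] then OFF cm (target axes) [-3.44  1.6  -0.73] az now -1.76
[-0.97 -0.13  0.32  1.91  0.04  1.35 -0.69]
```

View pics/wrist1.png

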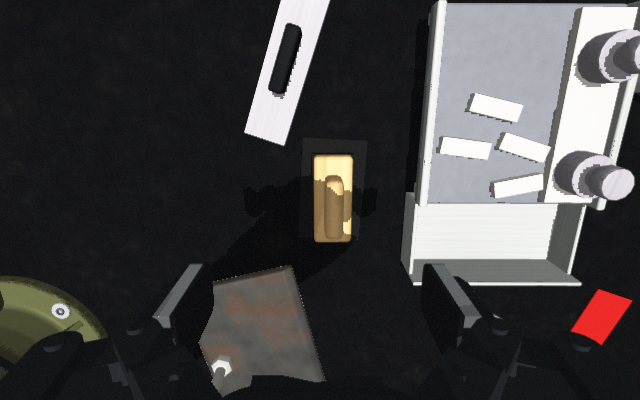

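View pics/side1.png

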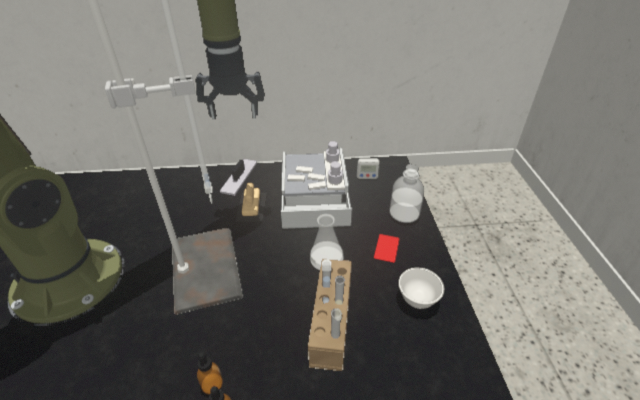

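```bash
python3 - <<'E'
from h import *
c=capture('wrist'); W=cloud(c)
for t in ['pad','scraper','straightedge']:
    for d in finder.trace('wrist',t)[:2]:
        m=d['pixels']; q=W[m]; q=q[~np.isnan(q[:,0])]
        r=cv2.minAreaRect((q[:,:2]*1000).astype(np.float32)); print(t,d['confidence'],m.sum(),np.round(r[0],1),np.round(r[1],1),round(r[2],1),np.round(np.median(q,0),3))
b=(.33,.46,.12,.27)
print('grip',rect(W,.05,.075,b)); print('body',rect(W,.02,.04,b)); print('pad',rect(W,.0025,.0075,b))
i=c['img'][120:260,280:390]; i=np.clip(i.astype(int)*4,0,255).astype(np.uint8)
cv2.imwrite('pics/wp.png',cv2.resize(i,None,fx=4,fy=4,interpolation=cv2.INTER_NEAREST))
z=W[120:260,280:390,2]; v=np.nan_to_num(np.clip((z+.004)/.012*255,0,255)).astype(np.uint8)
cv2.imwrite('pics/wpz.png',cv2.resize(v,None,fx=4,fy=4,interpolation=cv2.INTER_NEAREST))
np.save('W1.npy',W)
E
```

```text
pad 0.96 1950 [592.4 113.7] [ 76.2 372.2] 58.2 [0.725 0.033 0.004]
pad 0.62 2899 [396.5 204.4] [116.8  71.5] 84.4 [0.394 0.224 0.005]
scraper 0.82 3630 [397.5 201.9] [93.5 45.3] 87.6 [0.396 0.212 0.031]
straightedge 0.83 6433 [350.9 330.5] [144.1  45.8] 69.2 [0.353 0.331 0.009]
grip [(np.int32(1121), [396.5, 204.3, 64.1], 'rc', [396.9, 202.3], [58.5, 17.7], 'long az', np.float64(88.5))]
body [(np.int32(2178), [396.0, 209.8, 30.7], 'rc', [396.7, 201.8], [93.4, 40.0], 'long az', np.float64(87.5))]
pad [(np.int32(2870), [395.9, 217.8, 5.0], 'rc', [396.9, 204.5], [116.4, 71.2], 'long az', np.float64(77.0))]
```

View pics/wp.png

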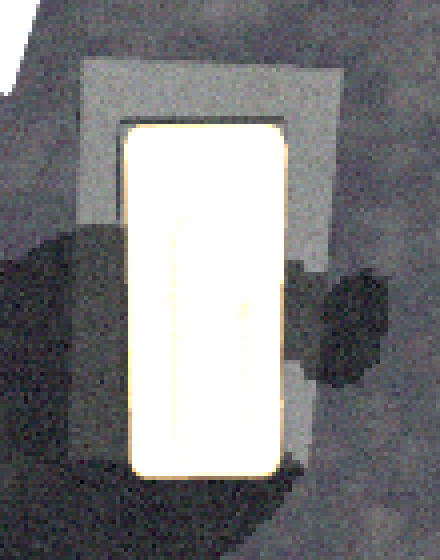

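View pics/wpz.png

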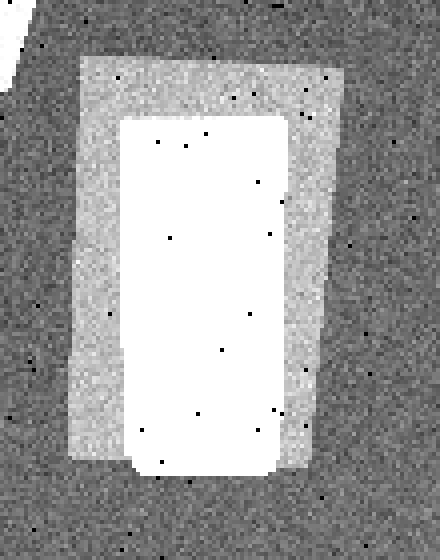

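```bash
python3 - <<'E'
from h import *
plan(.3967,.202,.1,-2)
E
```

```text
at [0.3794 0.2403 0.2424] F [0.1 0.8 0.5] open 0.0852 t 3.75
ROT first [ 0.01 -0.03  0.19] then OFF cm (target axes) [-3.77  1.86 14.24] az now -1.81
```

```bash
python3 -m inch '[{"jaw":8.5,"offset":[-1.25,0.62,0],"rotation":[0,0,0]},{"jaw":8.5,"offset":[-1.25,0.62,0],"rotation":[0,0,0]},{"jaw":8.5,"offset":[-1.25,0.62,2.5],"rotation":[0,0,0]},{"jaw":8.5,"offset":[0,0,3],"rotation":[0,0,0]},{"jaw":8.5,"offset":[0,0,3],"rotation":[0,0,0]},{"jaw":8.5,"offset":[0,0,3],"rotation":[0,0,0]},{"jaw":8.5,"offset":[0,0,2.7],"rotation":[0,0,0]},{"jaw":8.5,"offset":[0,0,0],"rotation":[0,0,0]},{"jaw":8.5,"offset":[0,0,0],"rotation":[0,0,0]}]'
python3 - <<'E'
from h import *
plan(.3967,.202,.036,-2)
save('wrist2',capture('wrist'))
E
```

```text
time_s: 4.65
ee_pos: [0.3975, 0.2006, 0.1007]
tool_rot: [0.719, 0.695, -0.0, 0.0]
force: [1.6, -0.5, 0.6]
opening: 0.085
at [0.3975 0.2006 0.1007] F [ 1.6 -0.5  0.6] open 0.085 t 4.65
ROT first [-0.01  0.04 -0.01] then OFF cm (target axes) [ 0.14 -0.09  6.47] az now -2.01
```

View pics/wrist2.png

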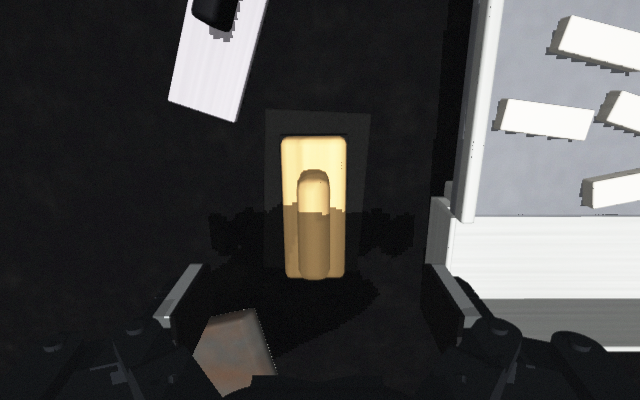

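```bash
python3 -m inch '[{"jaw":8.5,"offset":[0.1,-0.1,2.2],"rotation":[0,0,0]},{"jaw":8.5,"offset":[0,0,2.2],"rotation":[0,0,0]},{"jaw":8.5,"offset":[0,0,2],"rotation":[0,0,0]},{"jaw":8.5,"offset":[0,0,0],"rotation":[0,0,0]},{"jaw":1,"offset":[0,0,0],"rotation":[0,0,0]},{"jaw":1,"offset":[0,0,0],"rotation":[0,0,0]},{"jaw":1,"offset":[0,0,0],"rotation":[0,0,0]},{"jaw":1,"offset":[0,0,0],"rotation":[0,0,0]},{"jaw":1,"offset":[0,0,0],"rotation":[0,0,0]},{"jaw":1,"offset":[0,0,0],"rotation":[0,0,0]},{"jaw":1,"offset":[0,0,0],"rotation":[0,0,0]},{"jaw":1,"offset":[0,0,0],"rotation":[0,0,0]}]' 60
```

```text
time_s: 5.9
ee_pos: [0.3965, 0.2025, 0.037]
tool_rot: [0.719, 0.695, 0.0, -0.0]
force: [-1.5, 0.2, 6.3]
opening: 0.0168
```

```bash
python3 -m inch '[{"jaw":1,"offset":[0,0,-2],"rotation":[0,0,0]},{"jaw":1,"offset":[0,0,-3],"rotation":[0,0,0]},{"jaw":1,"offset":[0,0,-3],"rotation":[0,0,0]},{"jaw":1,"offset":[0,0,-3],"rotation":[0,0,0]},{"jaw":1,"offset":[0,0,-2],"rotation":[0,0,0]},{"jaw":1,"offset":[0,0,0],"rotation":[0,0,0]}]'
python3 -m inch '[{"jaw":1,"offset":[0,0,0],"rotation":[0,0,-7.5]},{"jaw":1,"offset":[0,0,0],"rotation":[0,0,-7.5]},{"jaw":1,"offset":[0,0,0],"rotation":[0,0,-7.5]},{"jaw":1,"offset":[0,0,0],"rotation":[0,0,-7.5]},{"jaw":1,"offset":[0,0,0],"rotation":[0,0,-7.5]},{"jaw":1,"offset":[0,0,0],"rotation":[0,0,-7.5]},{"jaw":1,"offset":[0,0,0],"rotation":[0,0,-7.5]},{"jaw":1,"offset":[0,0,0],"rotation":[0,0,-7.5]},{"jaw":1,"offset":[0,0,0],"rotation":[0,0,-7.5]},{"jaw":1,"offset":[0,0,0],"rotation":[0,0,-7.5]},{"jaw":1,"offset":[0,0,0],"rotation":[0,0,-7.5]},{"jaw":1,"offset":[0,0,0],"rotation":[0,0,-7.5]}]'
python3 - <<'E'
from h import *
plan(.5466,.3475,.15,88.1)
save('wrist3',capture('wrist')); save('side3',capture('side'))
E
```

```text
time_s: 6.5
ee_pos: [0.3978, 0.2032, 0.1688]
tool_rot: [0.719, 0.695, 0.003, 0.0]
force: [0.4, 0.0, -1.7]
opening: 0.0171
time_s: 7.7
ee_pos: [0.3953, 0.2016, 0.1645]
tool_rot: [0.015, 1.0, -0.001, -0.001]
force: [-0.9, -0.3, -1.5]
opening: 0.0172
at [0.3953 0.2016 0.1645] F [-0.9 -0.3 -1.5] open 0.0172 t 7.7
ROT first [-0.11 -0.12  0.22] then OFF cm (target axes) [-14.64  15.09   1.45] az now 88.32
```

View pics/side3.png

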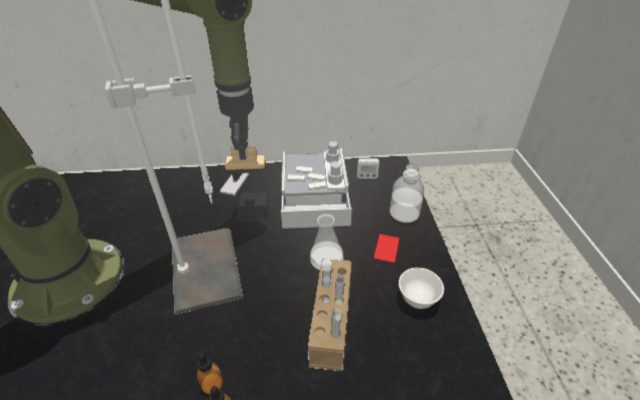

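```bash
python3 -m inch '[{"jaw":1,"offset":[-1.4,1.5,0],"rotation":[0,0,0]},{"jaw":1,"offset":[-1.4,1.5,0],"rotation":[0,0,0]},{"jaw":1,"offset":[-1.4,1.5,0],"rotation":[0,0,0]},{"jaw":1,"offset":[-1.4,1.5,0],"rotation":[0,0,0]},{"jaw":1,"offset":[-1.4,1.5,0],"rotation":[0,0,0]},{"jaw":1,"offset":[-1.4,1.5,0],"rotation":[0,0,0]},{"jaw":1,"offset":[-1.4,1.5,0],"rotation":[0,0,0]},{"jaw":1,"offset":[-1.5,1.5,0],"rotation":[0,0,0]},{"jaw":1,"offset":[-1.5,1.5,0],"rotation":[0,0,0]},{"jaw":1,"offset":[-1.5,1.5,0],"rotation":[0,0,0]},{"jaw":1,"offset":[0,0,0],"rotation":[0,0,0]},{"jaw":1,"offset":[0,0,0],"rotation":[0,0,0]}]'
python3 - <<'E'
from h import *
plan(.5466,.3475,.081,88.1)
c=capture('top'); save('top4',c); c2=capture('wrist'); save('wrist4',c2); W=cloud(c)
print('pad',rect(W,.002,.0085,(.33,.46,.12,.27),100))
b=(.48,.63,.27,.43)
print(rect(W,.06,.13,b))
cv2.imwrite('pics/top4.png',cv2.resize(c['img'][150:340,190:350],None,fx=4,fy=4,interpolation=cv2.INTER_CUBIC)[:600])
E
```

```text
time_s: 9.0
ee_pos: [0.5438, 0.3466, 0.1646]
tool_rot: [0.018, 1.0, -0.001, -0.001]
force: [-0.8, -0.1, -1.9]
opening: 0.0171
at [0.5438 0.3466 0.1646] F [-0.8 -0.1 -1.9] open 0.0171 t 9.0
ROT first [-0.13 -0.1  -0.21] then OFF cm (target axes) [-0.28  0.1   8.36] az now 87.89
pad [(np.int32(1213), [396.0, 203.9, 4.5], 'rc', [393.3, 204.7], [129.6, 90.0], 'long az', np.float64(85.0))]
[(np.int32(205), [618.3, 326.8, 95.4], 'rc', [617.7, 329.7], [39.7, 24.5], 'long az', np.float64(95.8))]
```

View pics/top4.png

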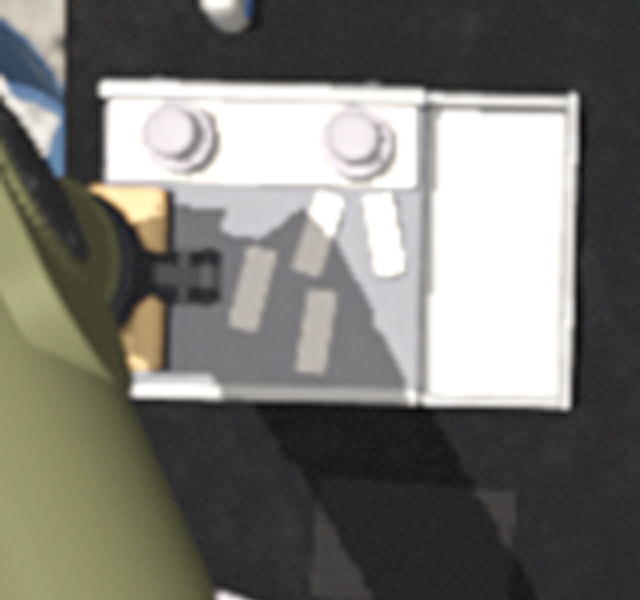

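View pics/wrist4.png

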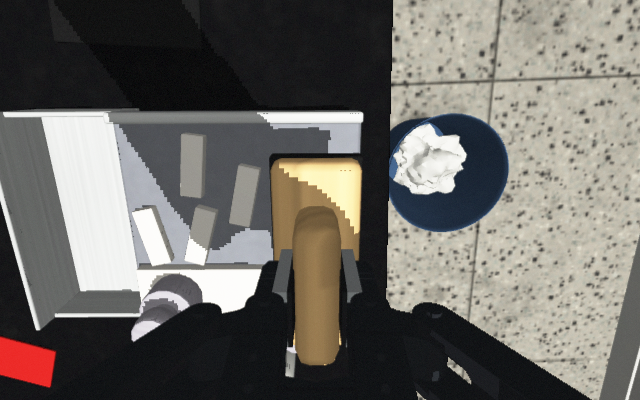

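```bash
python3 - <<'E'
from h import *
c2=capture('wrist'); W=cloud(c2)
W0=W.copy()
m=(W[...,2]>.15)&(W[...,2]<.165)&(W[...,0]<.6)&(W[...,0]>.47)&(W[...,1]>.31)&(W[...,1]<.38)
m[:,:265]=0;m[:,370:]=0;m[270:]=0
p=W[m][:,:2]*1000; print(len(p),p.min(0),p.max(0),cv2.minAreaRect(p.astype(np.float32)))
b=(.45,.66,.2,.42)
print('rail',rect(W,.0505,.0585,b,100))
E
```

```text
6210 [498.18562415 326.40014885] [545.88613926 367.49392195] ((521.9900512695312, 346.9719543457031), (40.14921951293945, 46.88121795654297), 88.2518081665039)
rail [(np.int32(3107), [485.7, 290.5, 55.7], 'rc', [486.0, 290.3], [178.8, 8.2], 'long az', np.float64(88.2)), (np.int32(1485), [518.4, 257.4, 55.0], 'rc', [519.0, 256.6], [16.6, 46.0], 'long az', np.float64(170.6)), (np.int32(1336), [542.2, 292.6, 54.9], 'rc', [543.2, 292.1], [16.3, 46.4], 'long az', np.float64(165.2)), (np.int32(5745), [594.7, 248.4, 55.6], 'rc', [594.2, 251.8], [98.3, 89.2], 'long az', np.float64(52.5))]
```

```bash
python3 -m inch '[{"jaw":1,"offset":[-0.28,0.1,1],"rotation":[0,0,-0.3]},{"jaw":1,"offset":[0,0,2],"rotation":[0,0,0]},{"jaw":1,"offset":[0,0,2],"rotation":[0,0,0]},{"jaw":1,"offset":[0,0,2],"rotation":[0,0,0]},{"jaw":1,"offset":[0,0,0.8],"rotation":[0,0,0]},{"jaw":1,"offset":[0,0,0],"rotation":[0,0,0]},{"jaw":1,"offset":[0,0,0],"rotation":[0,0,0]}]'
python3 - <<'E'
from h import *
plan(.5466,.3475,.081,88.1)
c2=capture('wrist'); save('wrist5',c2)
E
```

```text
time_s: 9.85
ee_pos: [0.5476, 0.3482, 0.089]
tool_rot: [0.015, 1.0, 0.0, 0.0]
force: [-0.2, -0.7, -0.5]
opening: 0.017
at [0.5476 0.3482 0.089 ] F [-0.2 -0.7 -0.5] open 0.017 t 9.85
ROT first [0.04 0.05 0.19] then OFF cm (target axes) [ 0.1  -0.07  0.8 ] az now 88.29
```

View pics/wrist5.png

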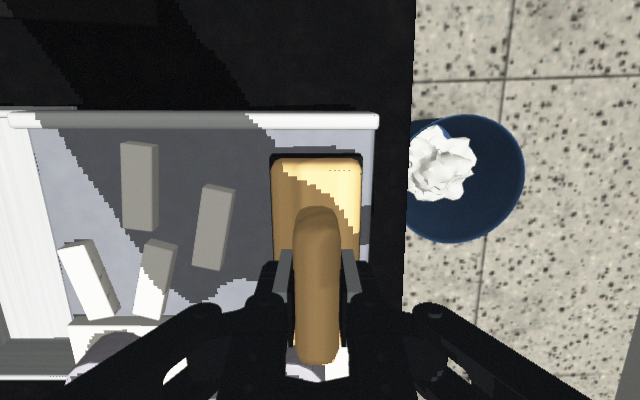

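```bash
python3 -m inch '[{"jaw":1,"offset":[0.1,0,0.5],"rotation":[0,0,0]},{"jaw":1,"offset":[0,0,0.3],"rotation":[0,0,0]},{"jaw":1,"offset":[0,0,0.2],"rotation":[0,0,0]},{"jaw":1,"offset":[0,0,0],"rotation":[0,0,0]},{"jaw":1,"offset":[0,0,0],"rotation":[0,0,0]}]'
```

```text
time_s: 10.4
ee_pos: [0.5462, 0.3481, 0.0783]
tool_rot: [0.015, 1.0, 0.0, 0.0]
force: [-0.1, -0.3, -2.1]
opening: 0.0169
```

```bash
python3 -m inch '[{"jaw":1,"offset":[0,0,0.1],"rotation":[0,0,0]},{"jaw":1,"offset":[0,0,0],"rotation":[0,0,0]},{"jaw":1,"offset":[0,0,0],"rotation":[0,0,0]}]'; python3 -m inch '[{"jaw":1,"offset":[0,0,0.1],"rotation":[0,0,0]},{"jaw":1,"offset":[0,0,0],"rotation":[0,0,0]},{"jaw":1,"offset":[0,0,0],"rotation":[0,0,0]}]'
```

```text
time_s: 10.7
ee_pos: [0.5463, 0.3481, 0.0781]
tool_rot: [0.015, 1.0, 0.0, 0.0]
force: [-2.4, -0.3, 4.7]
opening: 0.0175
time_s: 11.0
ee_pos: [0.5463, 0.3481, 0.078]
tool_rot: [0.015, 1.0, 0.0, 0.0]
force: [-4.3, -2.9, 9.7]
opening: 0.0173
```

```bash
python3 -m inch '[{"jaw":1,"offset":[0,-0.8,0],"rotation":[0,0,0]},{"jaw":1,"offset":[0,-0.8,0],"rotation":[0,0,0]},{"jaw":1,"offset":[0,-0.8,0],"rotation":[0,0,0]},{"jaw":1,"offset":[0,-0.8,0],"rotation":[0,0,0]},{"jaw":1,"offset":[0,-0.8,0],"rotation":[0,0,0]},{"jaw":1,"offset":[0,-0.8,0],"rotation":[0,0,0]},{"jaw":1,"offset":[0,-0.8,0],"rotation":[0,0,0]},{"jaw":1,"offset":[0,0,0],"rotation":[0,0,0]}]'
python3 - <<'E'
from h import *
plan(.5432,.193,.078,88.1)
c2=capture('wrist'); save('wrist6',c2)
E
```

```text
time_s: 11.8
ee_pos: [0.5457, 0.293, 0.078]
tool_rot: [0.015, 1.0, 0.002, 0.001]
force: [0.1, 0.7, 7.1]
opening: 0.017
at [0.5457 0.293  0.078 ] F [0.1 0.7 7.1] open 0.017 t 11.8
ROT first [0.21 0.16 0.16] then OFF cm (target axes) [ -0.08 -10.01  -0.  ] az now 88.26
```

View pics/wrist6.png

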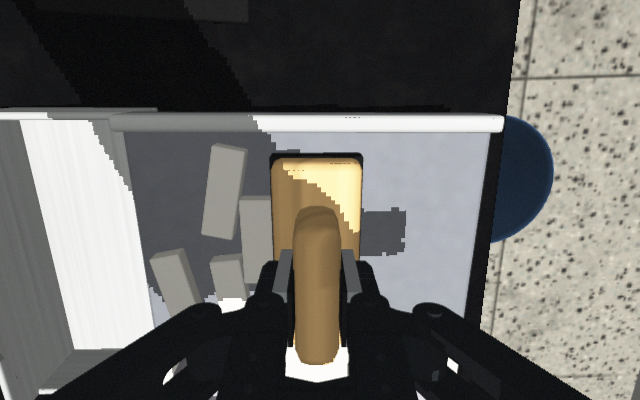

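Block pushes the row of offcuts well (leftmost one lies along its face at (255,230)); continue.

```bash
python3 -m inch '[{"jaw":1,"offset":[0,-0.8,0],"rotation":[0,0,0]},{"jaw":1,"offset":[0,-0.8,0],"rotation":[0,0,0]},{"jaw":1,"offset":[0,-0.8,0],"rotation":[0,0,0]},{"jaw":1,"offset":[0,-0.8,0],"rotation":[0,0,0]},{"jaw":1,"offset":[0,-0.8,0],"rotation":[0,0,0]},{"jaw":1,"offset":[0,-0.8,0],"rotation":[0,0,0]},{"jaw":1,"offset":[0,-0.8,0],"rotation":[0,0,0]},{"jaw":1,"offset":[0,0,0],"rotation":[0,0,0]}]'
python3 - <<'E'
from h import *
plan(.5432,.193,.078,88.1)
c2=capture('wrist'); save('wrist7',c2)
E
```

```text
time_s: 12.65
ee_pos: [0.5441, 0.2371, 0.078]
tool_rot: [0.015, 1.0, 0.002, 0.001]
force: [-0.2, 1.0, 6.5]
opening: 0.0169
at [0.5441 0.2371 0.078 ] F [-0.2  1.   6.5] open 0.0169 t 12.65
ROT first [0.2  0.17 0.16] then OFF cm (target axes) [-0.05 -4.41 -0.  ] az now 88.26
```

View pics/wrist7.png

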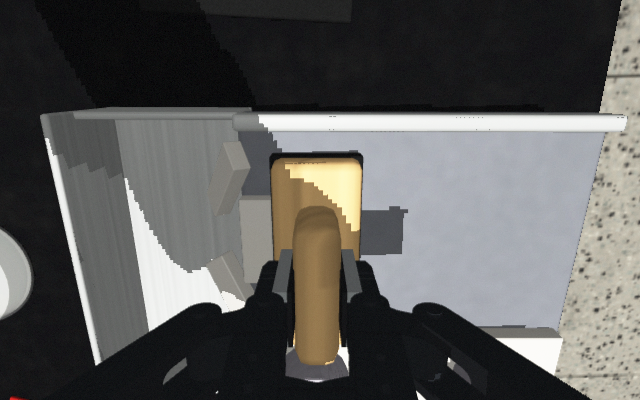

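```bash
python3 -m inch '[{"jaw":1,"offset":[0,-0.8,0],"rotation":[0,0,0]},{"jaw":1,"offset":[0,-0.8,0],"rotation":[0,0,0]},{"jaw":1,"offset":[0,-0.8,0],"rotation":[0,0,0]},{"jaw":1,"offset":[0,-0.8,-0.1],"rotation":[0,0,0]},{"jaw":1,"offset":[0,-0.8,0],"rotation":[0,0,0]},{"jaw":1,"offset":[0,-0.7,0],"rotation":[0,0,0]},{"jaw":1,"offset":[0,-0.7,0],"rotation":[0,0,0]},{"jaw":1,"offset":[0,0,0],"rotation":[0,0,0]},{"jaw":1,"offset":[0,0,0],"rotation":[0,0,0]}]'
python3 - <<'E'
from h import *
plan(.5432,.193,.078,88.1)
c2=capture('wrist'); save('wrist8',c2);c2=capture('side'); save('side8',c2)
E
```

```text
time_s: 13.6
ee_pos: [0.5418, 0.1813, 0.078]
tool_rot: [0.015, 1.0, 0.0, 0.0]
force: [-0.8, 0.8, 7.1]
opening: 0.017
at [0.5418 0.1813 0.078 ] F [-0.8  0.8  7.1] open 0.017 t 13.6
ROT first [0.01 0.06 0.17] then OFF cm (target axes) [-0.1   1.17  0.  ] az now 88.27
```

View pics/wrist8.png

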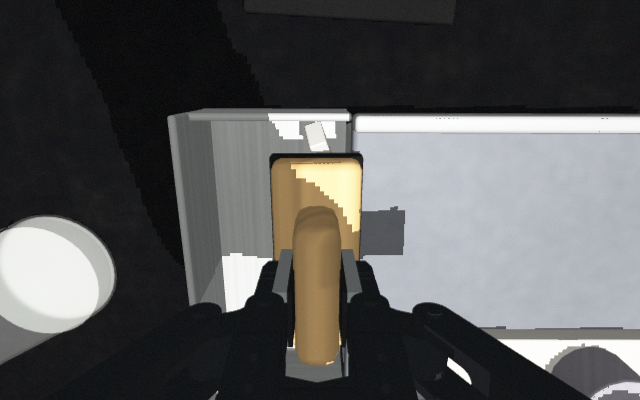

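View pics/side8.png

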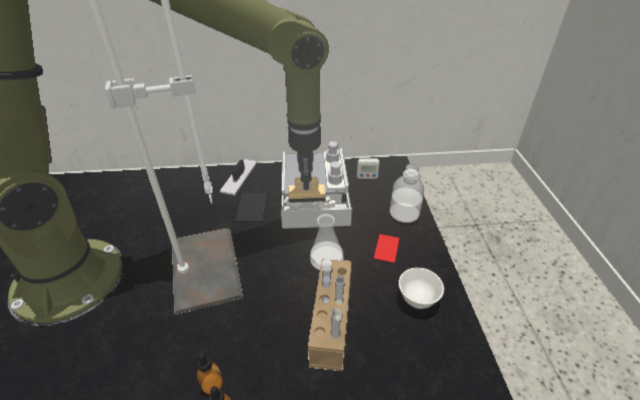

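```bash
python3 -m inch '[{"jaw":1,"offset":[0,0,-1],"rotation":[0,0,0]},{"jaw":1,"offset":[0,0,-3],"rotation":[0,0,0]},{"jaw":1,"offset":[0,0,-3],"rotation":[0,0,0]},{"jaw":1,"offset":[0,0,-3],"rotation":[0,0,0]},{"jaw":1,"offset":[3,0.5,0],"rotation":[0,0,0]},{"jaw":1,"offset":[3,0.5,0],"rotation":[0,0,0]},{"jaw":1,"offset":[3,0.5,0],"rotation":[0,0,0]},{"jaw":1,"offset":[3,0.5,0],"rotation":[0,0,0]},{"jaw":1,"offset":[2,0.2,0],"rotation":[0,0,0]},{"jaw":1,"offset":[0,0,0],"rotation":[0,0,0]}]'
python3 - <<'E'
from h import *
plan(.3967,.2042,.1,-5)
c=capture('top')
cv2.imwrite('pics/top9.png',cv2.resize(c['img'][150:340,190:350],None,fx=4,fy=4,interpolation=cv2.INTER_CUBIC)[:600])
save('side9',capture('side'))
E
```

```text
time_s: 14.7
ee_pos: [0.3991, 0.2075, 0.1764]
tool_rot: [0.013, 1.0, -0.001, -0.001]
force: [0.4, 0.5, -1.4]
opening: 0.0168
at [0.3991 0.2075 0.1764] F [ 0.4  0.5 -1.4] open 0.0168 t 14.7
ROT first [-2.000e-01 -5.000e-02  9.346e+01] then OFF cm (target axes) [-0.35 -0.21  7.64] az now 88.46
```

View pics/top9.png

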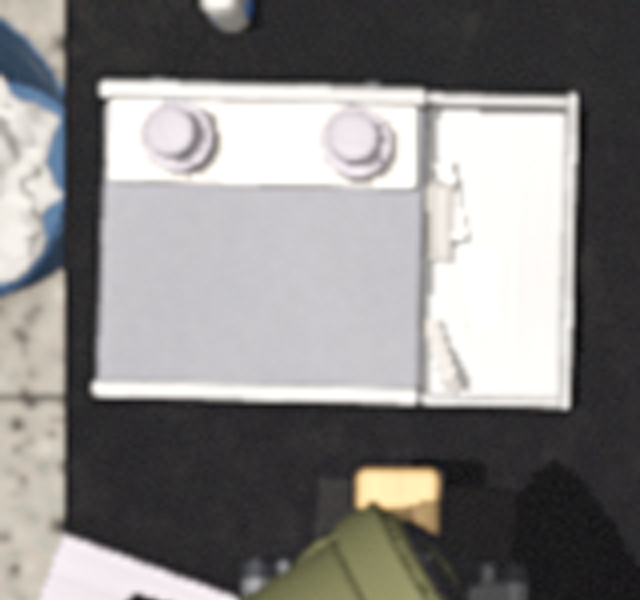

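View pics/side9.png

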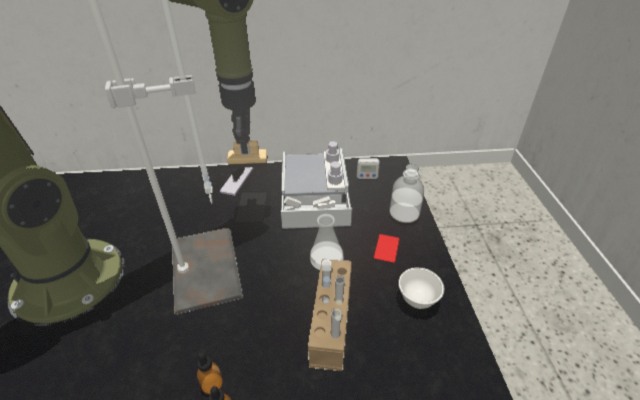

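```bash
python3 -m inch '[{"jaw":1,"offset":[0,0,0],"rotation":[0,0,7.8]},{"jaw":1,"offset":[0,0,0],"rotation":[0,0,7.8]},{"jaw":1,"offset":[0,0,0],"rotation":[0,0,7.8]},{"jaw":1,"offset":[0,0,0],"rotation":[0,0,7.8]},{"jaw":1,"offset":[0,0,0],"rotation":[0,0,7.8]},{"jaw":1,"offset":[0,0,0],"rotation":[0,0,7.8]},{"jaw":1,"offset":[0,0,0],"rotation":[0,0,7.8]},{"jaw":1,"offset":[0,0,0],"rotation":[0,0,7.8]},{"jaw":1,"offset":[0,0,0],"rotation":[0,0,7.8]},{"jaw":1,"offset":[0,0,0],"rotation":[0,0,7.8]},{"jaw":1,"offset":[0,0,0],"rotation":[0,0,7.7]},{"jaw":1,"offset":[0,0,0],"rotation":[0,0,7.7]}]'
python3 -m inch '[{"jaw":1,"offset":[-0.2,-0.2,2],"rotation":[0,0,0]},{"jaw":1,"offset":[0,0,2],"rotation":[0,0,0]},{"jaw":1,"offset":[0,0,2],"rotation":[0,0,0]},{"jaw":1,"offset":[0,0,2],"rotation":[0,0,0]},{"jaw":1,"offset":[0,0,2],"rotation":[0,0,0]},{"jaw":1,"offset":[0,0,0],"rotation":[0,0,0]},{"jaw":1,"offset":[0,0,0],"rotation":[0,0,0]}]'
python3 - <<'E'
from h import *
plan(.3967,.205,.037,-5)
c=capture('wrist'); save('wrist10',c); W=cloud(c)
b=(.33,.46,.12,.27)
print('pad',rect(W,.0025,.0075,b,200))
m=(W[...,2]>.055)&(W[...,2]<.08)&(W[...,0]<.45)&(W[...,0]>.35)&(W[...,1]>.17)
m[270:]=0;m[:,250:380]&=True
p=W[m][:,:2]*1000; print(len(p),p.max(0),cv2.minAreaRect(p.astype(np.float32)))
E
```

```text
time_s: 16.0
ee_pos: [0.4032, 0.207, 0.177]
tool_rot: [0.74, 0.672, -0.0, 0.001]
force: [0.1, 0.1, -1.1]
opening: 0.0173
time_s: 16.7
ee_pos: [0.4005, 0.2056, 0.0773]
tool_rot: [0.738, 0.674, -0.001, 0.0]
force: [0.8, -0.5, -0.8]
opening: 0.0171
at [0.4005 0.2056 0.0773] F [ 0.8 -0.5 -0.8] open 0.0171 t 16.7
ROT first [-0.    0.08 -0.17] then OFF cm (target axes) [-0.09 -0.38  4.03] az now -5.17
pad [(np.int32(5789), [391.6, 237.6, 4.9], 'rc', [396.9, 211.7], [103.7, 71.3], 'long az', np.float64(47.8))]
6541 [426.34835906 252.98400959] ((402.6889953613281, 226.06919860839844), (51.44074249267578, 43.627464294433594), 85.02008056640625)
```

View pics/wrist10.png

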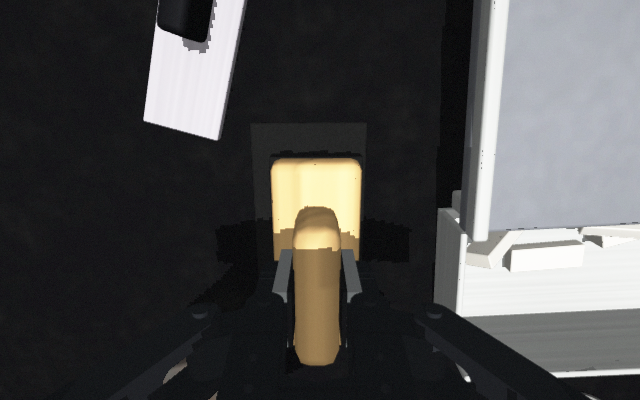

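```bash
python3 -m inch '[{"jaw":1,"offset":[-0.02,-0.4,1],"rotation":[0,0,0]},{"jaw":1,"offset":[0,0,1.4],"rotation":[0,0,0]},{"jaw":1,"offset":[0,0,1],"rotation":[0,0,0]},{"jaw":1,"offset":[0,0,0.4],"rotation":[0,0,0]},{"jaw":1,"offset":[0,0,0],"rotation":[0,0,0]},{"jaw":1,"offset":[0,0,0],"rotation":[0,0,0]}]'
```

```text
time_s: 17.35
ee_pos: [0.3961, 0.2068, 0.0397]
tool_rot: [0.738, 0.675, 0.0, 0.0]
force: [-0.3, -0.8, -1.7]
opening: 0.0172
```

```bash
python3 -m inch '[{"jaw":1,"offset":[-0.1,0,0.2],"rotation":[0,0,0]},{"jaw":1,"offset":[0,0,0.1],"rotation":[0,0,0]},{"jaw":1,"offset":[0,0,0],"rotation":[0,0,0]},{"jaw":1,"offset":[0,0,0],"rotation":[0,0,0]}]'
```

```text
time_s: 17.75
ee_pos: [0.3961, 0.2057, 0.037]
tool_rot: [0.738, 0.675, 0.0, -0.0]
force: [-2.1, -1.5, 6.0]
opening: 0.0173
```

Contact; release and rise.

```bash
python3 -m inch '[{"jaw":8.5,"offset":[0,0,0],"rotation":[0,0,0]},{"jaw":8.5,"offset":[0,0,0],"rotation":[0,0,0]},{"jaw":8.5,"offset":[0,0,0],"rotation":[0,0,0]},{"jaw":8.5,"offset":[0,0,0],"rotation":[0,0,0]},{"jaw":8.5,"offset":[0,0,0],"rotation":[0,0,0]},{"jaw":8.5,"offset":[0,0,0],"rotation":[0,0,0]},{"jaw":8.5,"offset":[0,0,-2],"rotation":[0,0,0]},{"jaw":8.5,"offset":[0,0,-3],"rotation":[0,0,0]},{"jaw":8.5,"offset":[0,0,-3],"rotation":[0,0,0]},{"jaw":8.5,"offset":[0,0,-4],"rotation":[0,0,0]},{"jaw":8.5,"offset":[0,0,-4],"rotation":[0,0,0]},{"jaw":8.5,"offset":[0,0,-2],"rotation":[0,0,0]}]'
python3 - <<'E'
from h import *
plan(.354,.339,.2,-21)
c=capture('wrist'); save('wrist11',c); W=cloud(c)
b=(.33,.46,.12,.27)
print('pad',rect(W,.0025,.0075,b,200)); print('body',rect(W,.02,.04,b,200)); print('grip',rect(W,.055,.075,b,100))
b=(.25,.46,.27,.46)
print('rib',rect(W,.03,.06,b)); 
c=capture('top'); W=cloud(c)
print('rib',rect(W,.03,.06,b)); 
g=c['img'].astype(int); 
for lo in (200,):
    m=(W[...,0]>.25)&(W[...,0]<.46)&(W[...,1]>.24)&(W[...,1]<.46)&(W[...,2]>-.01)&(W[...,2]<.05)&(g.sum(2)>330)
    print(cv2.minAreaRect((W[m][:,:2]*1000).astype(np.float32)))
E
```

```text
time_s: 18.95
ee_pos: [0.397, 0.2063, 0.22]
tool_rot: [0.738, 0.675, 0.003, 0.0]
force: [0.5, 0.2, 0.3]
opening: 0.0853
at [0.397  0.2063 0.22  ] F [0.5 0.2 0.3] open 0.0853 t 18.95
ROT first [ 0.18 -0.25 15.9 ] then OFF cm (target axes) [10.85 -8.77  2.  ] az now -5.1
pad [(np.int32(3295), [397.0, 215.3, 4.9], 'rc', [396.4, 204.7], [115.7, 71.5], 'long az', np.float64(84.5))]
body [(np.int32(2639), [397.4, 211.5, 30.7], 'rc', [396.7, 205.2], [92.7, 40.0], 'long az', np.float64(85.2))]
grip [(np.int32(1301), [396.8, 206.7, 64.1], 'rc', [396.6, 205.1], [59.0, 18.0], 'long az', np.float64(84.8))]
rib [(np.int32(1199), [354.0, 332.8, 44.2], 'rc', [353.3, 334.6], [49.7, 14.4], 'long az', np.float64(68.1))]
rib [(np.int32(181), [355.3, 339.3, 43.0], 'rc', [354.1, 338.7], [59.8, 14.6], 'long az', np.float64(70.9))]
((371.65771484375, 328.170654296875), (77.4963607788086, 184.42535400390625), 5.681647777557373)
```

View pics/wrist11.png

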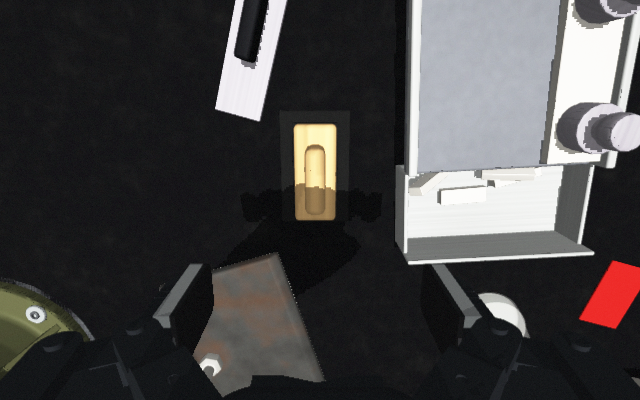

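```bash
python3 -m inch '[{"jaw":8.5,"offset":[0,0,0],"rotation":[0,0,7.9]},{"jaw":8.5,"offset":[0,0,0],"rotation":[0,0,7.9]},{"jaw":8.5,"offset":[2.1,-1.7,0],"rotation":[0,0,0]},{"jaw":8.5,"offset":[2.1,-1.7,0],"rotation":[0,0,0]},{"jaw":8.5,"offset":[2.1,-1.7,0],"rotation":[0,0,0]},{"jaw":8.5,"offset":[2.1,-1.7,0],"rotation":[0,0,0]},{"jaw":8.5,"offset":[2.1,-1.7,0],"rotation":[0,0,0]},{"jaw":8.5,"offset":[0,0,2],"rotation":[0,0,0]},{"jaw":8.5,"offset":[0,0,0],"rotation":[0,0,0]},{"jaw":8.5,"offset":[0,0,0],"rotation":[0,0,0]}]'
python3 - <<'E'
from h import *
plan(.354,.339,.12,-21)
c=capture('wrist'); save('wrist12',c); W=cloud(c)
b=(.25,.46,.24,.46)
print('rib',rect(W,.03,.06,b)); print('blade',rect(W,.0045,.015,b,100))
E
```

```text
time_s: 20.05
ee_pos: [0.3535, 0.3329, 0.1952]
tool_rot: [0.824, 0.567, -0.001, 0.001]
force: [-0.1, -0.4, 0.3]
opening: 0.0851
at [0.3535 0.3329 0.1952] F [-0.1 -0.4  0.3] open 0.0851 t 20.05
ROT first [-0.03  0.15  0.06] then OFF cm (target axes) [ 0.59 -0.17  7.52] az now -20.94
rib [(np.int32(1151), [355.6, 341.7, 44.6], 'rc', [354.6, 339.7], [60.2, 13.4], 'long az', np.float64(69.4)), (np.int32(389), [399.3, 245.2, 31.0], 'rc', [400.1, 245.3], [11.8, 38.1], 'long az', np.float64(177.7))]
blade [(np.int32(6786), [357.7, 346.8, 8.9], 'rc', [354.9, 339.5], [159.6, 44.1], 'long az', np.float64(69.4)), (np.int32(1076), [399.2, 253.2, 5.5], 'rc', [400.3, 250.3], [25.3, 69.6], 'long az', np.float64(177.4))]
```

View pics/wrist12.png

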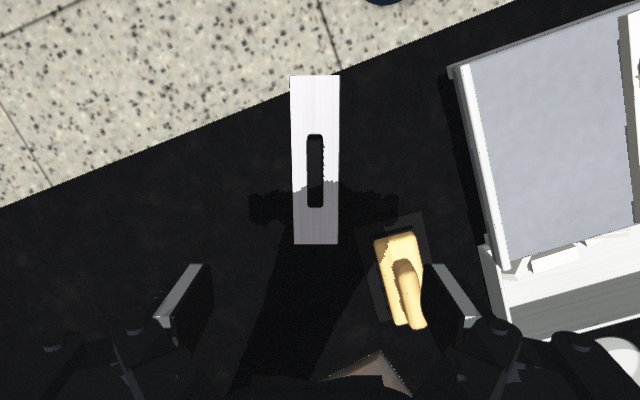

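```bash
python3 -m inch '[{"jaw":8.5,"offset":[0.66,-0.1,3],"rotation":[0,0,-0.2]},{"jaw":8.5,"offset":[0,0,3],"rotation":[0,0,0]},{"jaw":8.5,"offset":[0,0,3],"rotation":[0,0,0]},{"jaw":8.5,"offset":[0,0,3],"rotation":[0,0,0]},{"jaw":8.5,"offset":[0,0,3],"rotation":[0,0,0]},{"jaw":8.5,"offset":[0,0,2],"rotation":[0,0,0]},{"jaw":8.5,"offset":[0,0,0],"rotation":[0,0,0]},{"jaw":8.5,"offset":[0,0,0],"rotation":[0,0,0]}]'
python3 - <<'E'
from h import *
plan(.3548,.3396,.018,-20.7)
E
```

```text
time_s: 20.9
ee_pos: [0.3559, 0.3405, 0.0272]
tool_rot: [0.823, 0.568, 0.0, -0.0]
force: [0.5, 1.2, 0.3]
opening: 0.085
at [0.3559 0.3405 0.0272] F [0.5 1.2 0.3] open 0.085 t 20.9
ROT first [ 0.03 -0.04 -0.05] then OFF cm (target axes) [-0.13 -0.07  0.92] az now -20.75
```

```bash
python3 -m inch '[{"jaw":8.5,"offset":[-0.1,-0.1,0.9],"rotation":[0,0,0]},{"jaw":8.5,"offset":[0,0,0],"rotation":[0,0,0]},{"jaw":0.8,"offset":[0,0,0],"rotation":[0,0,0]},{"jaw":0.8,"offset":[0,0,0],"rotation":[0,0,0]},{"jaw":0.8,"offset":[0,0,0],"rotation":[0,0,0]},{"jaw":0.8,"offset":[0,0,0],"rotation":[0,0,0]},{"jaw":0.8,"offset":[0,0,0],"rotation":[0,0,0]},{"jaw":0.8,"offset":[0,0,0],"rotation":[0,0,0]},{"jaw":0.8,"offset":[0,0,0],"rotation":[0,0,0]},{"jaw":0.8,"offset":[0,0,0],"rotation":[0,0,0]},{"jaw":0.8,"offset":[0,0,0],"rotation":[0,0,0]}]' 90
python3 -m inch '[{"jaw":0.8,"offset":[0,0,-1],"rotation":[0,0,0]},{"jaw":0.8,"offset":[0,0,-3],"rotation":[0,0,0]},{"jaw":0.8,"offset":[0,0,-3],"rotation":[0,0,0]},{"jaw":0.8,"offset":[0,0,-3],"rotation":[0,0,0]},{"jaw":0.8,"offset":[0,0,-3],"rotation":[0,0,0]},{"jaw":0.8,"offset":[0,0,0],"rotation":[0,0,0]},{"jaw":0.8,"offset":[0,0,0],"rotation":[0,0,-6.2]},{"jaw":0.8,"offset":[0,0,0],"rotation":[0,0,-6.2]},{"jaw":0.8,"offset":[0,0,0],"rotation":[0,0,-6.2]},{"jaw":0.8,"offset":[0,0,0],"rotation":[0,0,0]},{"jaw":0.8,"offset":[0,0,0],"rotation":[0,0,0]}]'
python3 - <<'E'
from h import *
plan(.5785,.286,.15,-1.9)
c=capture('wrist'); save('wrist13',c); save('side13',capture('side'))
E
```

```text
time_s: 22.0
ee_pos: [0.3541, 0.3401, 0.0176]
tool_rot: [0.823, 0.569, 0.0, -0.0]
force: [-0.3, -0.7, 4.9]
opening: 0.0122
time_s: 23.1
ee_pos: [0.3532, 0.3394, 0.1462]
tool_rot: [0.721, 0.693, -0.001, 0.0]
force: [-0.6, -0.1, -3.3]
opening: 0.0122
at [0.3532 0.3394 0.1462] F [-0.6 -0.1 -3.3] open 0.0122 t 23.1
ROT first [-0.07  0.09 -0.34] then OFF cm (target axes) [-4.59 22.69 -0.38] az now -2.24
```

View pics/wrist13.png

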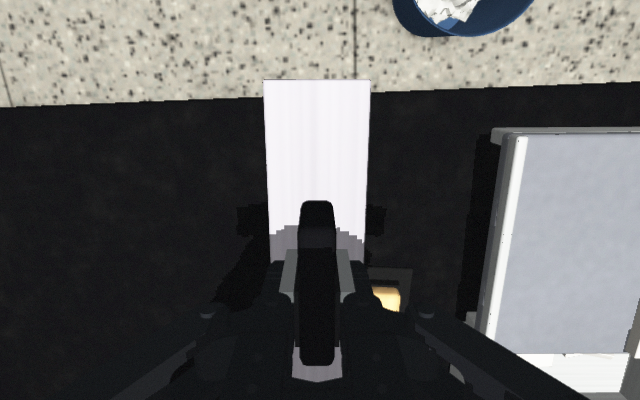

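View pics/side13.png

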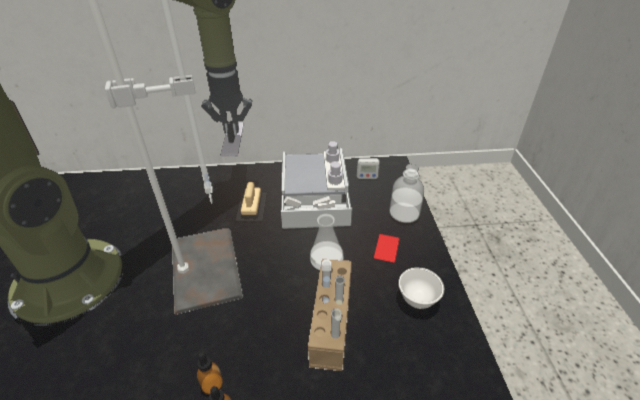

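```bash
python3 -m inch '[{"jaw":0.8,"offset":[-0.4,1.9,-0.2],"rotation":[0,0,-0.3]},{"jaw":0.8,"offset":[-0.4,1.9,0],"rotation":[0,0,0]},{"jaw":0.8,"offset":[-0.4,1.9,0],"rotation":[0,0,0]},{"jaw":0.8,"offset":[-0.4,1.9,0],"rotation":[0,0,0]},{"jaw":0.8,"offset":[-0.4,1.9,0],"rotation":[0,0,0]},{"jaw":0.8,"offset":[-0.4,1.9,0],"rotation":[0,0,0]},{"jaw":0.8,"offset":[-0.4,1.9,0],"rotation":[0,0,0]},{"jaw":0.8,"offset":[-0.4,1.9,0],"rotation":[0,0,0]},{"jaw":0.8,"offset":[-0.4,1.9,0],"rotation":[0,0,0]},{"jaw":0.8,"offset":[-0.4,1.9,0],"rotation":[0,0,0]},{"jaw":0.8,"offset":[-0.4,1.9,0],"rotation":[0,0,0]},{"jaw":0.8,"offset":[0,0,0],"rotation":[0,0,0]}]'
python3 - <<'E'
from h import *
plan(.5665,.2868,.08,-1.9)
c=capture('wrist'); save('wrist14',c); W=cloud(c)
b=(.45,.7,.1,.45)
print('weights',[rect(W,.1,.115,b,100)])
c=capture('top')
cv2.imwrite('pics/top14.png',cv2.resize(c['img'][150:340,190:350],None,fx=4,fy=4,interpolation=cv2.INTER_CUBIC)[:600])
E
```

```text
time_s: 24.4
ee_pos: [0.564, 0.2872, 0.1489]
tool_rot: [0.72, 0.694, 0.0, 0.001]
force: [0.4, 0.5, -3.6]
opening: 0.0127
at [0.564  0.2872 0.1489] F [ 0.4  0.5 -3.6] open 0.0127 t 24.4
ROT first [ 0.11  0.1  -0.15] then OFF cm (target axes) [-0.03  0.26  6.89] az now -2.05
weights [[(np.int32(2253), [625.1, 331.8, 107.6], 'rc', [625.9, 331.3], [26.5, 27.0], 'long az', np.float64(146.7)), (np.int32(681), [620.1, 242.0, 106.5], 'rc', [621.1, 240.6], [26.7, 12.5], 'long az', np.float64(13.1))]]
```

View pics/wrist14.png

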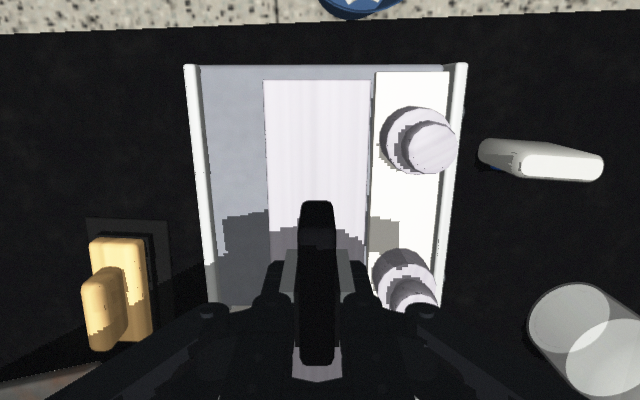

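View pics/top14.png

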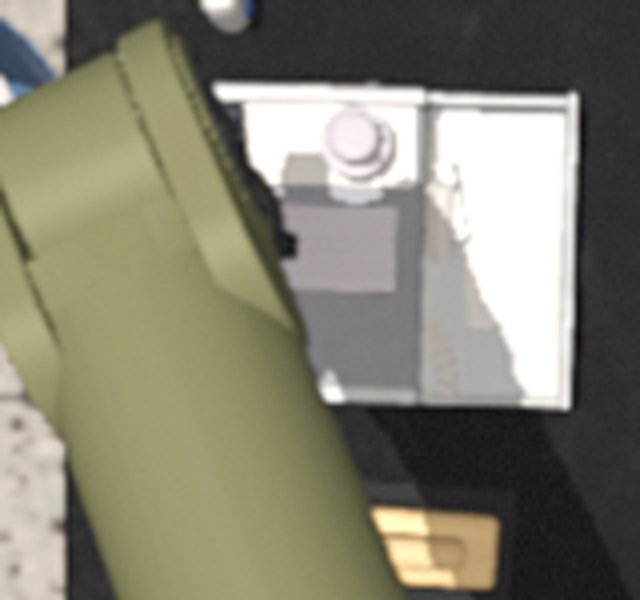

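```bash
python3 - <<'E'
from h import *
c=capture('wrist'); W=cloud(c)
yaw=np.radians(-1.95); ex=np.array([np.cos(yaw),np.sin(yaw)]); ey=np.array([-np.sin(yaw),np.cos(yaw)])
B=(W[...,:2]-np.array([.5638,.2866]))*1000; bx=B@ex; by=B@ey; z=W[...,2]
def ext(n,m,q=(0,1,50,99,100)): print(n,m.sum(),'bx',np.percentile(bx[m],q).round(1),'by',np.percentile(by[m],q).round(1))
g=c['img'].astype(int).sum(2)
ext('blade',(z>.128)&(z<.146)&(by>20)&(by<120)&(abs(bx)<60)&(np.arange(400)[:,None]<250))
ext('deck',(z>.04)&(z<.049)&(by>0)&(by<130)&(abs(bx)<110))
ext('panel',(z>.0515)&(z<.058)&(by>0)&(by<130)&(bx>0)&(bx<82))
ext('rail',(z>.0515)&(z<.058)&(by>0)&(by<130)&(bx<-60))
ext('fence',(z>.060)&(z<.066)&(by>0)&(by<130)&(bx>75)&(bx<100))
m=(z>.0515)&(z<.058)&(by>70)&(by<82)&(bx>25)&(bx<82); print('face near y=76',np.percentile(bx[m],[1,3]))
m=(z>.128)&(z<.146)&(np.arange(400)[:,None]<250)&(abs(bx)<60)
for lo,hi in ((30,40),(70,78)):
    k=m&(by>lo)&(by<hi); print(lo,np.percentile(bx[k],[1,99]))
E
```

```text
blade 14115 bx [-24.2 -23.5  -2.2  19.4  20.2] by [20.  21.1 55.4 81.7 82.1]
deck 10392 bx [-76.  -74.  -48.7  76.6  85.8] by [ 0.   1.4 59.6 91.3 91.4]
panel 5440 bx [37.8 38.  55.3 81.5 82. ] by [ 0.   0.6 60.  86.  86.1]
rail 1853 bx [-82.3 -81.6 -76.9 -73.6 -73.2] by [ 0.   1.  49.5 90.4 91.3]
fence 1506 bx [83.1 83.7 87.3 91.5 92.4] by [ 0.   0.8 59.9 90.4 91.1]
face near y=76 [38.08444698 38.69128611]
30 [-23.49001096  19.42804305]
70 [-23.54042398  19.33151101]
```

```bash
python3 -m inch '[{"jaw":0.8,"offset":[-0.1,0.6,1],"rotation":[0,0,0]},{"jaw":0.8,"offset":[0,0,2],"rotation":[0,0,0]},{"jaw":0.8,"offset":[0,0,2],"rotation":[0,0,0]},{"jaw":0.8,"offset":[0,0,2],"rotation":[0,0,0]},{"jaw":0.8,"offset":[0,0,1],"rotation":[0,0,0]},{"jaw":0.8,"offset":[0,0,0],"rotation":[0,0,0]},{"jaw":0.8,"offset":[0,0,0],"rotation":[0,0,0]}]'
python3 - <<'E'
from h import *
plan(.57,.286,.064,-1.9)
E
```

```text
time_s: 25.25
ee_pos: [0.5676, 0.2885, 0.0698]
tool_rot: [0.718, 0.696, 0.0, 0.0]
force: [1.1, 0.6, -2.8]
opening: 0.0122
at [0.5676 0.2885 0.0698] F [ 1.1  0.6 -2.8] open 0.0122 t 25.25
ROT first [ 0.03 -0.02  0.12] then OFF cm (target axes) [-0.24  0.25  0.58] az now -1.78
```

```bash
cat > m.py <<'E'
from h import *
import sys
def ms(zlo,zhi):
    c=capture('wrist'); W=cloud(c)
    yaw=np.radians(-1.95); ex=np.array([np.cos(yaw),np.sin(yaw)]); ey=np.array([-np.sin(yaw),np.cos(yaw)])
    B=(W[...,:2]-np.array([.5638,.2866]))*1000; bx=B@ex; by=B@ey; z=W[...,2]
    def ext(n,m,q=(0,1,50,99,100)): print(n,m.sum(),'bx',np.percentile(bx[m],q).round(1),'by',np.percentile(by[m],q).round(1))
    top=np.arange(400)[:,None]<250
    g=c['img'].astype(int).sum(2)
    m=(z>zlo)&(z<zhi)&top&(bx>-40)&(bx<36)&(by>-10)
    ext('blade',m)
    ext('deck',(z>.04)&(z<.0485)&(by>0)&(by<130)&(abs(bx)<110))
    ext('panel',(z>.0515)&(z<.058)&(by>0)&(by<130)&(bx>36)&(bx<82))
    for lo,hi in ((30,40),(70,78)):
        k=m&(by>lo)&(by<hi); p=(z>.0515)&(z<.058)&(by>lo)&(by<hi)&(bx>36)
        print(lo,np.percentile(bx[k],[1,99]).round(1),'panel',np.percentile(bx[p],[1]).round(1) if p.any() else None)
    return c
c=ms(float(sys.argv[1]),float(sys.argv[2])); save(sys.argv[3],c); plan(.5785,.286,.0626,-1.9)
E
python3 m.py .053 .068 wrist15
```

```text
blade 15579 bx [-17.9 -17.2   4.2  25.8  26.5] by [ 6.2  8.3 52.  81.3 81.7]
deck 30522 bx [-76.5 -74.1 -38.   73.2  86.2] by [ 0.   1.3 56.9 91.1 91.6]
panel 11251 bx [37.7 38.  54.1 81.4 82. ] by [ 0.   0.5 64.8 85.9 86.3]
30 [-17.1  25.8] panel [37.9]
70 [-17.2  25.7] panel [38.]
at [0.5681 0.2886 0.0704] F [ 0.6 -0.1 -2.6] open 0.0126 t 25.3
ROT first [ 0.1  -0.06  0.12] then OFF cm (target axes) [-0.23  1.05  0.78] az now -1.78
```

View pics/wrist15.png

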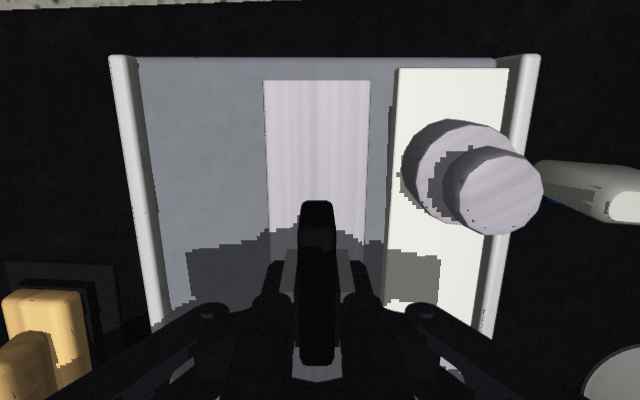

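```bash
python3 -m inch '[{"jaw":0.8,"offset":[-0.04,0,0.4],"rotation":[0,0,0]},{"jaw":0.8,"offset":[0,0,0.3],"rotation":[0,0,0]},{"jaw":0.8,"offset":[0,0,0],"rotation":[0,0,0]},{"jaw":0.8,"offset":[0,0,0.1],"rotation":[0,0,0]},{"jaw":0.8,"offset":[0,0,0],"rotation":[0,0,0]},{"jaw":0.8,"offset":[0,0,0],"rotation":[0,0,0]}]'
```

```text
time_s: 25.9
ee_pos: [0.5678, 0.288, 0.0627]
tool_rot: [0.718, 0.696, 0.001, 0.0]
force: [-1.8, -0.9, 5.5]
opening: 0.0123
```

```bash
python3 -m inch '[{"jaw":0.8,"offset":[0,0.3,0],"rotation":[0,0,0]},{"jaw":0.8,"offset":[0,0.3,0],"rotation":[0,0,0]},{"jaw":0.8,"offset":[0,0.3,0],"rotation":[0,0,0]},{"jaw":0.8,"offset":[0,0.2,0],"rotation":[0,0,0]},{"jaw":0.8,"offset":[0,0,0],"rotation":[0,0,0]},{"jaw":0.8,"offset":[0,0,0],"rotation":[0,0,0]}]'
python3 -m inch '[{"jaw":0.8,"offset":[0,0.1,0],"rotation":[0,0,0]},{"jaw":0.8,"offset":[0,0,0],"rotation":[0,0,0]},{"jaw":0.8,"offset":[0,0,0],"rotation":[0,0,0]}]'
```

```text
time_s: 26.5
ee_pos: [0.5756, 0.2888, 0.0628]
tool_rot: [0.718, 0.696, -0.001, -0.002]
force: [-10.3, -0.9, 12.3]
opening: 0.0127
time_s: 26.8
ee_pos: [0.5757, 0.2888, 0.0628]
tool_rot: [0.718, 0.696, -0.002, -0.003]
force: [-12.6, -1.3, 13.6]
opening: 0.0125
```

```bash
python3 m.py .0505 .0575 wrist16
```

```text
blade 15516 bx [-10.1  -9.2  12.1  33.7  34.4] by [ 7.1  9.  52.7 81.9 82.4]
deck 33427 bx [-76.8 -74.1 -37.3  73.3  86.2] by [ 0.   1.3 56.7 91.1 91.7]
panel 11939 bx [37.8 38.  54.1 81.4 82. ] by [ 0.   0.6 65.8 86.2 86.6]
30 [-9.1 33.7] panel [38.]
70 [-9.3 33.6] panel [38.1]
at [0.5757 0.2888 0.0628] F [-12.1  -1.4  13.5] open 0.0126 t 26.85
ROT first [-0.4  -0.05  0.19] then OFF cm (target axes) [-0.27  0.29  0.02] az now -1.71
```

View pics/wrist16.png

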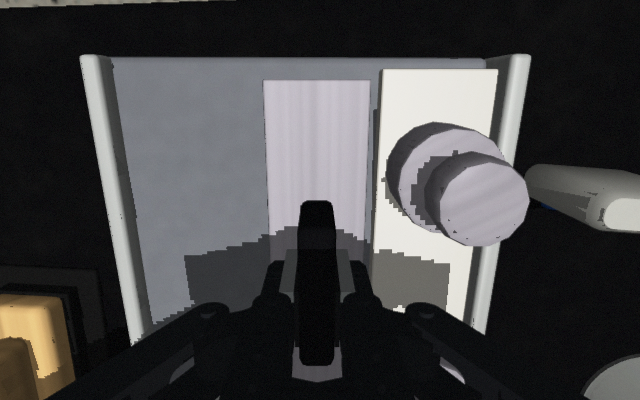

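```bash
python3 -m inch '[{"jaw":0.8,"offset":[0,0,-0.1],"rotation":[0,0,0]},{"jaw":0.8,"offset":[0,0,0],"rotation":[0,0,0]},{"jaw":0.8,"offset":[0,0,0],"rotation":[0,0,0]}]'
```

```text
time_s: 27.15
ee_pos: [0.5785, 0.2882, 0.0627]
tool_rot: [0.718, 0.696, -0.0, -0.001]
force: [-5.1, 0.3, 6.9]
opening: 0.012
```

```bash
python3 -m inch '[{"jaw":0.8,"offset":[-0.07,0,-0.06],"rotation":[0,0,0]},{"jaw":0.8,"offset":[0,0.1,0],"rotation":[0,0,0]},{"jaw":0.8,"offset":[0,0,0],"rotation":[0,0,0]},{"jaw":0.8,"offset":[0,0,0],"rotation":[0,0,0]}]'; python3 m.py .0505 .0575 wrist17
```

```text
time_s: 27.55
ee_pos: [0.5792, 0.2874, 0.0627]
tool_rot: [0.718, 0.696, -0.001, -0.001]
force: [-5.5, 1.9, 2.6]
opening: 0.0124
blade 14763 bx [-6.1 -5.5 14.9 35.6 36. ] by [ 5.6  7.6 51.5 80.6 81. ]
deck 34427 bx [-76.5 -74.1 -36.8  71.8  85.7] by [ 0.   1.3 57.1 91.1 91.6]
panel 12566 bx [36.  36.3 52.8 81.4 82. ] by [ 0.   0.7 65.1 85.9 86.3]
30 [-5.4 35.7] panel [36.2]
70 [-5.5 35.6] panel [36.4]
at [0.5792 0.2874 0.0628] F [-5.4  0.8  3.5] open 0.0122 t 27.6
ROT first [-0.13 -0.03  0.11] then OFF cm (target axes) [-0.14 -0.07  0.02] az now -1.79
```

```bash
python3 -m inch '[{"jaw":0.8,"offset":[0,0.15,0],"rotation":[0,0,0]},{"jaw":0.8,"offset":[0,0,0],"rotation":[0,0,0]},{"jaw":0.8,"offset":[0,0,0],"rotation":[0,0,0]}]'; python3 m.py .0505 .0575 wrist18
```

```text
time_s: 27.9
ee_pos: [0.5793, 0.2873, 0.0628]
tool_rot: [0.718, 0.696, -0.002, -0.002]
force: [-9.5, 0.9, 6.4]
opening: 0.0125
blade 14759 bx [-6.1 -5.5 14.6 35.6 36. ] by [ 5.9  7.6 51.5 80.6 81. ]
deck 34297 bx [-76.5 -74.1 -36.8  72.   85.7] by [ 0.   1.4 57.1 91.1 91.6]
panel 12594 bx [36.  36.3 52.7 81.5 82. ] by [ 0.   0.6 65.1 85.9 86.3]
30 [-5.4 35.6] panel [36.2]
70 [-5.4 35.5] panel [36.5]
at [0.5793 0.2873 0.0628] F [-9.7 -0.2  6.3] open 0.0128 t 27.95
ROT first [-0.3  -0.    0.13] then OFF cm (target axes) [-0.14 -0.08  0.02] az now -1.77
```

View pics/wrist18.png

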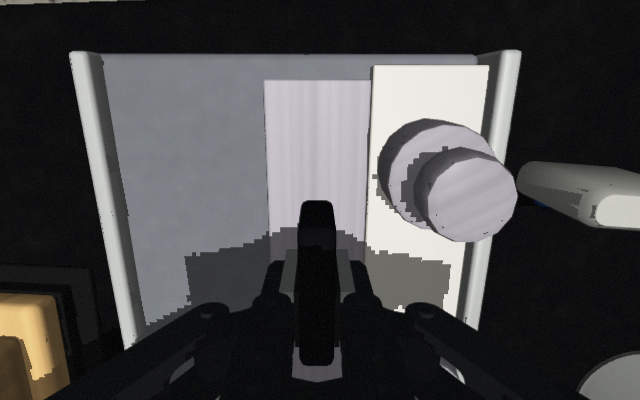

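```bash
python3 -m inch '[{"jaw":0.8,"offset":[0,-0.15,0],"rotation":[0,0,0]},{"jaw":0.8,"offset":[0,0,0],"rotation":[0,0,0]},{"jaw":3.5,"offset":[0,0,0],"rotation":[0,0,0]},{"jaw":3.5,"offset":[0,0,0],"rotation":[0,0,0]},{"jaw":3.5,"offset":[0,0,0],"rotation":[0,0,0]},{"jaw":3.5,"offset":[0,0,0],"rotation":[0,0,0]},{"jaw":3.5,"offset":[0,0,-1],"rotation":[0,0,0]},{"jaw":3.5,"offset":[0,0,-3],"rotation":[0,0,0]},{"jaw":3.5,"offset":[0,0,-3],"rotation":[0,0,0]},{"jaw":3.5,"offset":[0,0,-3],"rotation":[0,0,0]},{"jaw":3.5,"offset":[0,0,-3],"rotation":[0,0,0]},{"jaw":3.5,"offset":[0,0,0],"rotation":[0,0,0]}]'; python3 m.py .0505 .0575 wrist19
```

```text
time_s: 29.15
ee_pos: [0.5833, 0.2876, 0.1994]
tool_rot: [0.718, 0.696, 0.005, 0.001]
force: [-0.1, -0.1, 0.3]
opening: 0.0346
blade 5003 bx [-6.  -5.5 14.7 35.6 36. ] by [-10.   -8.8  45.6  80.4  80.5]
deck 10695 bx [-74.5 -73.8 -36.5  72.1  85.9] by [ 0.   1.  54.3 91.  91.3]
panel 4033 bx [36.  36.4 55.  81.7 82. ] by [ 0.   0.4 53.3 85.7 86.4]
30 [-5.4 35.5] panel [36.3]
70 [-5.2 35.6] panel [36.5]
at [0.5821 0.2872 0.1967] F [-0.1 -1.  -0.5] open 0.0352 t 29.2
ROT first [ 0.31 -0.19  0.09] then OFF cm (target axes) [-0.13 -0.35 13.41] az now -1.81
```

View pics/wrist19.png

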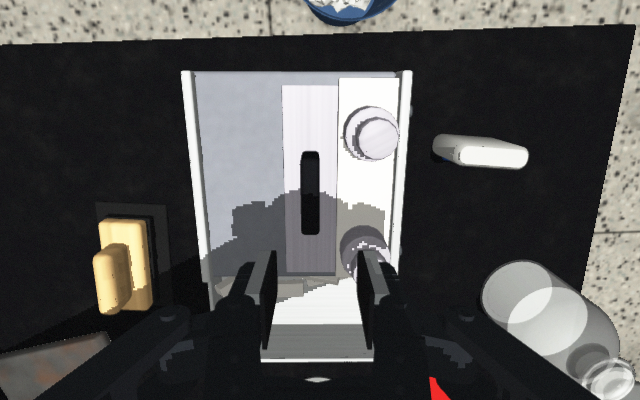

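```bash
python3 - <<'E'
from h import *
b=(.59,.67,.18,.38)
for n in ('wrist','top','side'):
    c=capture(n); W=cloud(c)
    print(n,'heads',rect(W,.1025,.115,b,20),'\n  feet',rect(W,.078,.088,b,20))
plan(.6265,.330,.15,-1.9)
E
```

```text
wrist heads [(np.int32(1391), [625.9, 331.4, 107.6], 'rc', [626.4, 331.1], [26.7, 26.4], 'long az', np.float64(149.2)), (np.int32(45), [628.5, 244.3, 105.8], 'rc', [629.1, 243.9], [2.6, 8.7], 'long az', np.float64(156.7)), (np.int32(40), [609.9, 234.3, 105.0], 'rc', [609.9, 234.3], [10.0, 1.5], 'long az', np.float64(85.9))] 
  feet [(np.int32(954), [620.7, 335.7, 81.8], 'rc', [624.8, 332.0], [39.5, 35.5], 'long az', np.float64(51.0)), (np.int32(875), [620.4, 241.1, 82.0], 'rc', [621.3, 237.2], [39.3, 30.4], 'long az', np.float64(16.1))]
top heads [(np.int32(124), [621.1, 231.2, 106.8], 'rc', [621.2, 231.6], [25.8, 26.2], 'long az', np.float64(40.8))] 
  feet [(np.int32(105), [618.4, 230.2, 80.7], 'rc', [620.5, 232.3], [37.6, 37.5], 'long az', np.float64(112.0))]
side heads [(np.int32(41), [625.7, 325.2, 104.8], 'rc', [626.8, 324.8], [23.8, 23.6], 'long az', np.float64(48.7)), (np.int32(55), [622.6, 227.4, 105.1], 'rc', [622.5, 228.7], [26.2, 26.2], 'long az', np.float64(56.4))] 
  feet [(np.int32(61), [626.0, 321.1, 79.6], 'rc', [626.9, 321.5], [31.9, 37.0], 'long az', np.float64(5.7)), (np.int32(70), [622.0, 222.5, 79.6], 'rc', [622.2, 224.5], [30.7, 37.8], 'long az', np.float64(169.7))]
at [0.5798 0.2864 0.1922] F [ 0.5  0.2 -0.8] open 0.0347 t 29.35
ROT first [-0.06  0.04  0.11] then OFF cm (target axes) [4.51 4.53 4.22] az now -1.79
```

```bash
python3 -m inch '[{"jaw":6,"offset":[1.5,1.5,0],"rotation":[0,0,0]},{"jaw":6,"offset":[1.5,1.5,0],"rotation":[0,0,0]},{"jaw":6,"offset":[1.5,1.6,0],"rotation":[0,0,0]},{"jaw":6,"offset":[0,0,2],"rotation":[0,0,0]},{"jaw":6,"offset":[0,0,2],"rotation":[0,0,0]},{"jaw":6,"offset":[0,0,0],"rotation":[0,0,0]},{"jaw":6,"offset":[0,0,0],"rotation":[0,0,0]}]'
python3 - <<'E'
from h import *
b=(.59,.67,.18,.38)
c=capture('wrist'); W=cloud(c); save('wrist20',c)
print('heads',rect(W,.1025,.115,b,20),'\n  feet',rect(W,.078,.088,b,20))
plan(.626,.331,.084,-1.9)
E
```

```text
time_s: 30.05
ee_pos: [0.6271, 0.3298, 0.1518]
tool_rot: [0.718, 0.696, -0.001, -0.0]
force: [-0.4, 0.5, 0.1]
opening: 0.0601
heads [(np.int32(1749), [626.6, 332.4, 107.6], 'rc', [626.4, 331.3], [27.5, 26.6], 'long az', np.float64(91.7)), (np.int32(1175), [623.0, 236.8, 107.8], 'rc', [623.4, 235.6], [23.0, 27.7], 'long az', np.float64(173.7))] 
  feet [(np.int32(1262), [627.1, 339.8, 81.8], 'rc', [627.0, 334.9], [31.3, 39.2], 'long az', np.float64(176.7)), (np.int32(1251), [623.1, 241.3, 82.0], 'rc', [622.9, 236.8], [32.5, 38.7], 'long az', np.float64(176.9))]
at [0.6277 0.3301 0.1531] F [ 0.4 -0.4  1.1] open 0.0599 t 30.1
ROT first [-0.    0.01  0.1 ] then OFF cm (target axes) [ 0.09 -0.18  6.91] az now -1.8
```

View pics/wrist20.png

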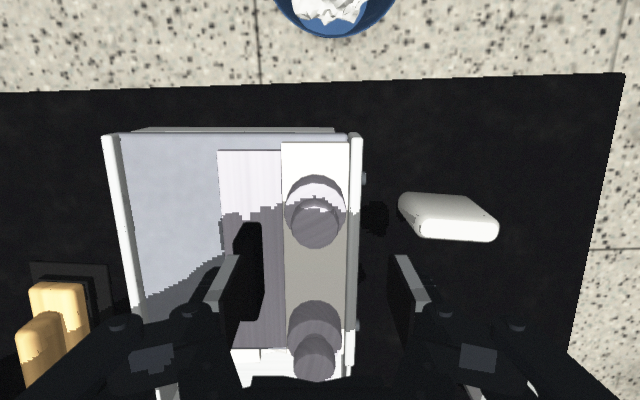

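```bash
python3 -m inch '[{"jaw":4.6,"offset":[0.08,-0.14,0],"rotation":[0,0,0]},{"jaw":4.6,"offset":[0,0,2],"rotation":[0,0,0]},{"jaw":4.6,"offset":[0,0,2],"rotation":[0,0,0]},{"jaw":4.6,"offset":[0,0,2],"rotation":[0,0,0]},{"jaw":4.6,"offset":[0,0,0.8],"rotation":[0,0,0]},{"jaw":4.6,"offset":[0,0,0],"rotation":[0,0,0]},{"jaw":4.6,"offset":[0,0,0],"rotation":[0,0,0]}]'
python3 - <<'E'
from h import *
b=(.59,.67,.18,.38)
c=capture('wrist'); save('wrist21',c)
plan(.6265,.3308,.084,-1.9)
E
```

```text
time_s: 30.8
ee_pos: [0.627, 0.3314, 0.0863]
tool_rot: [0.718, 0.696, 0.001, 0.0]
force: [0.2, -0.0, 0.6]
opening: 0.0457
at [0.6272 0.3315 0.0867] F [-0.1  0.2  0.8] open 0.0461 t 30.85
ROT first [ 0.13 -0.08  0.11] then OFF cm (target axes) [-0.07 -0.07  0.27] az now -1.79
```

View pics/wrist21.png

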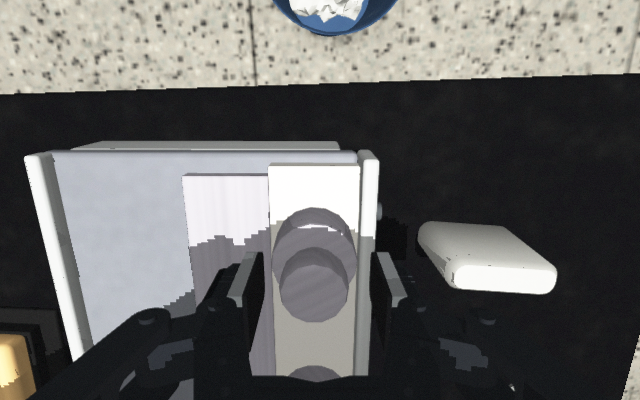

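```bash
python3 -m inch '[{"jaw":4.6,"offset":[-0.05,-0.07,0.2],"rotation":[0,0,0]},{"jaw":4.6,"offset":[0,0,0],"rotation":[0,0,0]},{"jaw":2.2,"offset":[0,0,0],"rotation":[0,0,0]},{"jaw":2.2,"offset":[0,0,0],"rotation":[0,0,0]},{"jaw":2.2,"offset":[0,0,0],"rotation":[0,0,0]},{"jaw":2.2,"offset":[0,0,0],"rotation":[0,0,0]},{"jaw":2.2,"offset":[0,0,0],"rotation":[0,0,0]},{"jaw":2.2,"offset":[0,0,0],"rotation":[0,0,0]}]' 80
python3 -m inch '[{"jaw":2.2,"offset":[0,0,-0.5],"rotation":[0,0,0]},{"jaw":2.2,"offset":[0,0,-1],"rotation":[0,0,0]},{"jaw":2.2,"offset":[0,0,-1.5],"rotation":[0,0,0]},{"jaw":2.2,"offset":[0,0,0],"rotation":[0,0,0]},{"jaw":2.2,"offset":[0,0,0],"rotation":[0,0,0]}]'
python3 - <<'E'
from h import *
c=capture('wrist'); save('wrist22',c); W=cloud(c)
print(rect(W,.1,.2,(.59,.67,.29,.38),20))
plan(.581,.341,.112,-1.9)
E
```

```text
time_s: 31.65
ee_pos: [0.6259, 0.3307, 0.0837]
tool_rot: [0.718, 0.696, 0.0, 0.0]
force: [-0.6, -0.6, 4.8]
opening: 0.0254
time_s: 32.15
ee_pos: [0.626, 0.3308, 0.1138]
tool_rot: [0.718, 0.696, 0.001, 0.0]
force: [-0.7, 0.1, -2.5]
opening: 0.0255
[(np.int32(31235), [630.9, 340.2, 169.5], 'rc', [630.0, 334.7], [33.6, 80.4], 'long az', np.float64(176.4))]
at [0.6255 0.3306 0.113 ] F [ 0.6  0.7 -2.7] open 0.0254 t 32.2
ROT first [ 0.01 -0.01  0.11] then OFF cm (target axes) [ 0.9  -4.49  0.1 ] az now -1.79
```

View pics/wrist22.png

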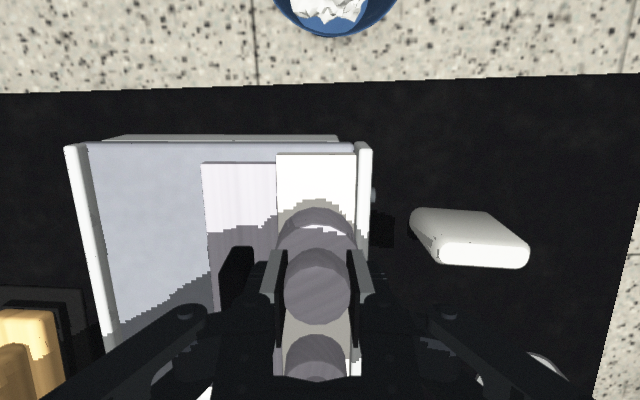

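```bash
python3 -m inch '[{"jaw":2.2,"offset":[0.5,0,0],"rotation":[0,0,0]},{"jaw":2.2,"offset":[0.5,0,0],"rotation":[0,0,0]},{"jaw":2.2,"offset":[0,-1,0],"rotation":[0,0,0]},{"jaw":2.2,"offset":[0,-1.2,0],"rotation":[0,0,0]},{"jaw":2.2,"offset":[0,-1.2,0],"rotation":[0,0,0]},{"jaw":2.2,"offset":[0,-1.07,0],"rotation":[0,0,0]},{"jaw":2.2,"offset":[0,0,0],"rotation":[0,0,0]},{"jaw":2.2,"offset":[0,0,0],"rotation":[0,0,0]}]'
python3 - <<'E'
from h import *
c=capture('wrist'); save('wrist23',c); W=cloud(c)
plan(.5812,.3422,.082,-1.9)
c=capture('side'); cv2.imwrite('pics/side23.png',cv2.resize(c['img'][120:260,220:420],None,fx=3,fy=3))
E
```

```text
time_s: 33.0
ee_pos: [0.5812, 0.3422, 0.1133]
tool_rot: [0.718, 0.696, 0.0, 0.0]
force: [0.8, 1.0, -2.4]
opening: 0.0254
at [0.5816 0.3419 0.1133] F [ 0.4  0.5 -2.8] open 0.0254 t 33.05
ROT first [ 0.06 -0.02  0.1 ] then OFF cm (target axes) [ 0.03 -0.04  3.13] az now -1.8
```

View pics/wrist23.png

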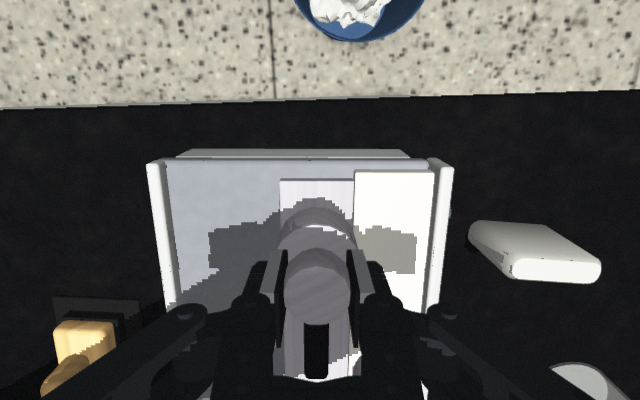

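View pics/side23.png

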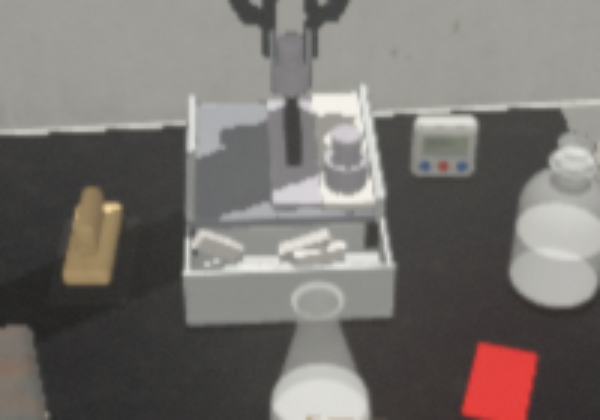

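```bash
python3 -m inch '[{"jaw":2.2,"offset":[0.02,-0.08,1],"rotation":[0,0,0]},{"jaw":2.2,"offset":[0,0,1],"rotation":[0,0,0]},{"jaw":2.2,"offset":[0,0,0.8],"rotation":[0,0,0]},{"jaw":2.2,"offset":[0,0,0.2],"rotation":[0,0,0]},{"jaw":2.2,"offset":[0,0,0],"rotation":[0,0,0]},{"jaw":2.2,"offset":[0,0,0],"rotation":[0,0,0]}]'
```

```text
time_s: 33.7
ee_pos: [0.5806, 0.3422, 0.0828]
tool_rot: [0.718, 0.696, 0.0, 0.0]
force: [-0.7, 0.1, -3.5]
opening: 0.0254
```

```bash
python3 -m inch '[{"jaw":2.2,"offset":[0,0,0.1],"rotation":[0,0,0]},{"jaw":2.2,"offset":[0,0,0],"rotation":[0,0,0]},{"jaw":2.2,"offset":[0,0,0.08],"rotation":[0,0,0]},{"jaw":2.2,"offset":[0,0,0],"rotation":[0,0,0]},{"jaw":2.2,"offset":[0,0,0],"rotation":[0,0,0]}]'
```

```text
time_s: 34.2
ee_pos: [0.5805, 0.3423, 0.0817]
tool_rot: [0.718, 0.696, 0.0, -0.0]
force: [-1.8, -0.6, 1.3]
opening: 0.0254
```

```bash
python3 -m inch '[{"jaw":4.6,"offset":[0,0,0.03],"rotation":[0,0,0]},{"jaw":4.6,"offset":[0,0,0],"rotation":[0,0,0]},{"jaw":4.6,"offset":[0,0,0],"rotation":[0,0,0]},{"jaw":4.6,"offset":[0,0,0],"rotation":[0,0,0]},{"jaw":4.6,"offset":[0,0,0],"rotation":[0,0,0]},{"jaw":4.6,"offset":[0,0,-1],"rotation":[0,0,0]},{"jaw":4.6,"offset":[0,0,-2],"rotation":[0,0,0]},{"jaw":4.6,"offset":[0,0,-3],"rotation":[0,0,0]},{"jaw":4.6,"offset":[0,0,-3],"rotation":[0,0,0]},{"jaw":4.6,"offset":[0,0,0],"rotation":[0,0,0]},{"jaw":4.6,"offset":[0,0,0],"rotation":[0,0,0]}]'
python3 - <<'E'
from h import *
c=capture('wrist'); save('wrist24',c); W=cloud(c)
b=(.54,.67,.18,.38)
print('heads',rect(W,.1,.115,b,20),'\n  feet',rect(W,.076,.088,b,20))
plan(.6222,.233,.172,-1.9)
E
```

```text
time_s: 35.3
ee_pos: [0.581, 0.3425, 0.1725]
tool_rot: [0.718, 0.696, 0.001, 0.0]
force: [0.2, 0.0, -0.6]
opening: 0.046
heads [(np.int32(1440), [581.4, 344.1, 105.7], 'rc', [581.4, 343.3], [26.9, 27.2], 'long az', np.float64(133.1)), (np.int32(748), [617.9, 236.3, 107.7], 'rc', [617.7, 234.6], [26.2, 17.5], 'long az', np.float64(86.7))] 
  feet [(np.int32(1041), [581.7, 351.2, 79.8], 'rc', [581.5, 346.5], [32.1, 39.7], 'long az', np.float64(178.3)), (np.int32(160), [580.7, 315.8, 83.6], 'rc', [580.7, 312.5], [10.5, 14.0], 'long az', np.float64(3.5)), (np.int32(682), [613.0, 240.9, 82.1], 'rc', [612.5, 237.9], [35.5, 17.6], 'long az', np.float64(58.8))]
at [0.5803 0.3421 0.171 ] F [ 0.2  0.6 -0.5] open 0.0457 t 35.35
ROT first [ 0.   -0.01  0.11] then OFF cm (target axes) [-10.77   4.55  -0.1 ] az now -1.79
```

View pics/wrist24.png

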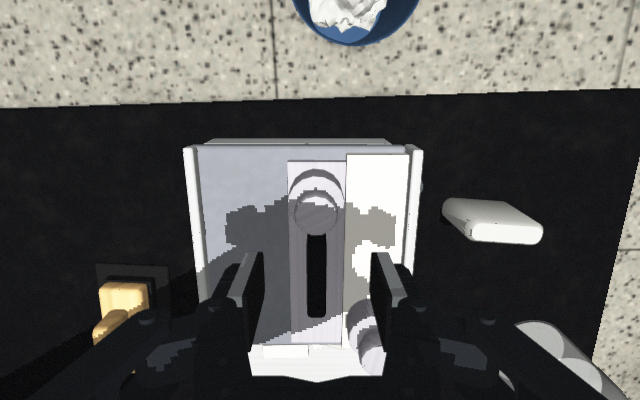

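```bash
python3 -m inch '[{"jaw":4.6,"offset":[-2.1,0.9,0],"rotation":[0,0,0]},{"jaw":4.6,"offset":[-2.1,0.9,0],"rotation":[0,0,0]},{"jaw":4.6,"offset":[-2.2,0.9,0],"rotation":[0,0,0]},{"jaw":4.6,"offset":[-2.2,0.9,0],"rotation":[0,0,0]},{"jaw":4.6,"offset":[-2.2,0.9,0],"rotation":[0,0,0]},{"jaw":4.6,"offset":[0,0,2],"rotation":[0,0,0]},{"jaw":4.6,"offset":[0,0,0],"rotation":[0,0,0]},{"jaw":4.6,"offset":[0,0,0],"rotation":[0,0,0]}]'
python3 - <<'E'
from h import *
c=capture('wrist'); save('wrist25',c); W=cloud(c)
b=(.54,.67,.18,.38)
print('heads',rect(W,.1,.115,b,20),'\n  feet',rect(W,.076,.088,b,20))
print('top',rect(cloud(capture('top')),.1025,.115,b,20))
plan(.6222,.233,.084,-1.9)
E
```

```text
time_s: 36.15
ee_pos: [0.6208, 0.2334, 0.1495]
tool_rot: [0.718, 0.696, -0.001, -0.001]
force: [0.0, 1.0, 0.0]
opening: 0.0462
heads [(np.int32(2444), [582.3, 340.3, 105.4], 'rc', [581.4, 339.5], [21.4, 27.5], 'long az', np.float64(179.1)), (np.int32(1839), [622.9, 234.7, 107.6], 'rc', [622.8, 233.6], [26.4, 26.8], 'long az', np.float64(82.6))] 
  feet [(np.int32(1516), [588.2, 335.4, 79.5], 'rc', [584.6, 336.6], [39.7, 26.7], 'long az', np.float64(38.6)), (np.int32(479), [586.7, 290.4, 84.1], 'rc', [586.3, 287.6], [7.8, 59.4], 'long az', np.float64(89.3)), (np.int32(1344), [623.0, 241.8, 81.8], 'rc', [623.1, 236.9], [31.3, 39.1], 'long az', np.float64(179.1))]
top [(np.int32(107), [579.4, 341.0, 105.2], 'rc', [579.1, 340.9], [25.6, 25.6], 'long az', np.float64(79.4))]
at [0.6217 0.234  0.1509] F [ 0.7  0.9 -0.4] open 0.0458 t 36.25
ROT first [-0.02 -0.02  0.2 ] then OFF cm (target axes) [-0.1   0.06  6.69] az now -1.7
```

View pics/wrist25.png

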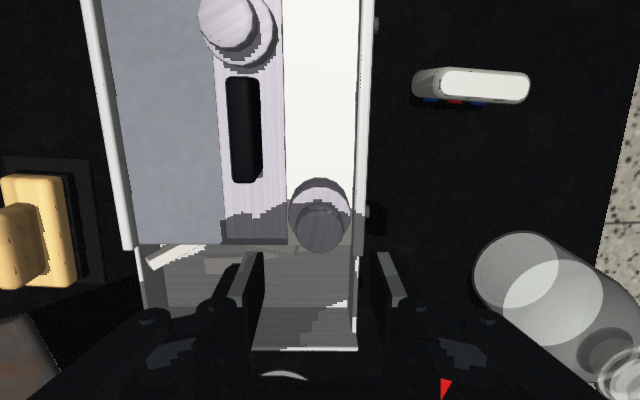

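```bash
python3 -m inch '[{"jaw":4.6,"offset":[-0.05,0.1,0.5],"rotation":[0,0,0.15]},{"jaw":4.6,"offset":[0,0,2],"rotation":[0,0,0]},{"jaw":4.6,"offset":[0,0,2],"rotation":[0,0,0]},{"jaw":4.6,"offset":[0,0,1.7],"rotation":[0,0,0]},{"jaw":4.6,"offset":[0,0,0],"rotation":[0,0,0]},{"jaw":4.6,"offset":[0,0,0],"rotation":[0,0,0]}]'
python3 - <<'E'
from h import *
plan(.6225,.2335,.084,-1.9)
c=capture('wrist'); save('wrist26',c)
E
```

```text
time_s: 36.85
ee_pos: [0.6231, 0.2324, 0.0889]
tool_rot: [0.719, 0.695, -0.0, 0.0]
force: [-0.1, -0.3, 1.6]
opening: 0.0455
at [0.6231 0.2324 0.0889] F [-0.1 -0.3  1.6] open 0.0455 t 36.85
ROT first [-0.    0.01 -0.03] then OFF cm (target axes) [ 0.1  -0.06  0.49] az now -1.93
```

View pics/wrist26.png

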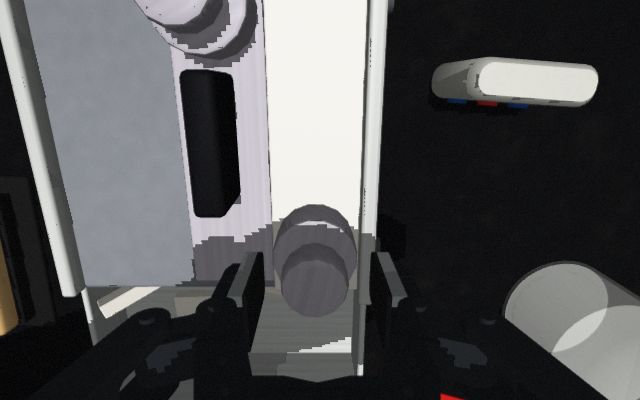

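```bash
python3 -m inch '[{"jaw":4.6,"offset":[0.08,-0.05,0.5],"rotation":[0,0,0]},{"jaw":4.6,"offset":[0,0,0],"rotation":[0,0,0]},{"jaw":2.2,"offset":[0,0,0],"rotation":[0,0,0]},{"jaw":2.2,"offset":[0,0,0],"rotation":[0,0,0]},{"jaw":2.2,"offset":[0,0,0],"rotation":[0,0,0]},{"jaw":2.2,"offset":[0,0,0],"rotation":[0,0,0]},{"jaw":2.2,"offset":[0,0,0],"rotation":[0,0,0]},{"jaw":2.2,"offset":[0,0,0],"rotation":[0,0,0]}]' 80
python3 -m inch '[{"jaw":2.2,"offset":[0,0,-0.5],"rotation":[0,0,0]},{"jaw":2.2,"offset":[0,0,-1],"rotation":[0,0,0]},{"jaw":2.2,"offset":[0,0,-1.5],"rotation":[0,0,0]},{"jaw":2.2,"offset":[0,0,0],"rotation":[0,0,0]},{"jaw":2.2,"offset":[0,0,0],"rotation":[0,0,0]}]'
python3 - <<'E'
from h import *
plan(.5768,.2322,.113,-1.9)
E
```

```text
time_s: 37.7
ee_pos: [0.6226, 0.2333, 0.0845]
tool_rot: [0.719, 0.695, 0.0, -0.0]
force: [-3.5, -0.2, 5.7]
opening: 0.0255
time_s: 38.2
ee_pos: [0.6231, 0.2333, 0.1147]
tool_rot: [0.719, 0.695, 0.001, 0.0]
force: [-0.1, -0.2, -3.2]
opening: 0.0254
at [0.6231 0.2333 0.1147] F [-0.1 -0.2 -3.2] open 0.0254 t 38.2
ROT first [ 0.09 -0.05 -0.05] then OFF cm (target axes) [-0.26 -4.62  0.17] az now -1.95
```

```bash
python3 -m inch '[{"jaw":2.2,"offset":[-0.26,0,0],"rotation":[0,0,0]},{"jaw":2.2,"offset":[0,-1,0],"rotation":[0,0,0]},{"jaw":2.2,"offset":[0,-1.2,0],"rotation":[0,0,0]},{"jaw":2.2,"offset":[0,-1.2,0],"rotation":[0,0,0]},{"jaw":2.2,"offset":[0,-1.2,0],"rotation":[0,0,0]},{"jaw":2.2,"offset":[0,0,0],"rotation":[0,0,0]},{"jaw":2.2,"offset":[0,0,0],"rotation":[0,0,0]}]'
python3 - <<'E'
from h import *
plan(.5768,.2322,.0825,-1.9)
c=capture('wrist'); save('wrist27',c)
E
```

```text
time_s: 38.9
ee_pos: [0.5763, 0.2324, 0.1142]
tool_rot: [0.719, 0.695, 0.001, 0.0]
force: [0.0, -0.2, -3.1]
opening: 0.0253
at [0.5763 0.2324 0.1142] F [ 0.  -0.2 -3.1] open 0.0253 t 38.9
ROT first [ 0.05 -0.04  0.  ] then OFF cm (target axes) [-0.02  0.05  3.17] az now -1.9
```

View pics/wrist27.png

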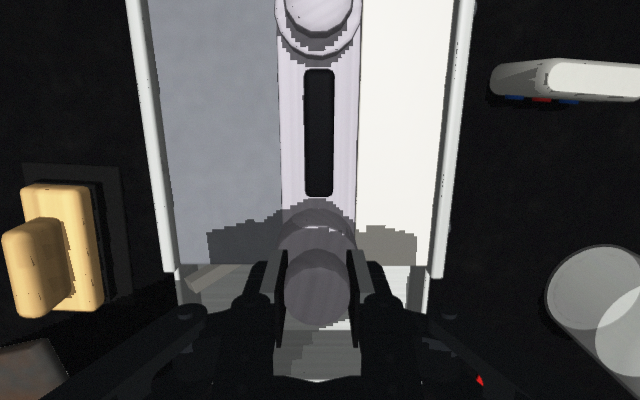

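```bash
python3 -m inch '[{"jaw":2.2,"offset":[0,0.02,1],"rotation":[0,0,0]},{"jaw":2.2,"offset":[0,0,1],"rotation":[0,0,0]},{"jaw":2.2,"offset":[0,0,0.8],"rotation":[0,0,0]},{"jaw":2.2,"offset":[0,0,0.3],"rotation":[0,0,0]},{"jaw":2.2,"offset":[0,0,0],"rotation":[0,0,0]},{"jaw":2.2,"offset":[0,0,0.08],"rotation":[0,0,0]},{"jaw":2.2,"offset":[0,0,0],"rotation":[0,0,0]},{"jaw":2.2,"offset":[0,0,0],"rotation":[0,0,0]}]'
```

```text
time_s: 39.75
ee_pos: [0.5763, 0.2317, 0.0826]
tool_rot: [0.719, 0.695, -0.0, -0.0]
force: [-4.8, -2.0, 5.9]
opening: 0.0254
```

Contact; release and rise clear, then check.

```bash
python3 -m inch '[{"jaw":4.6,"offset":[0,0,0],"rotation":[0,0,0]},{"jaw":4.6,"offset":[0,0,0],"rotation":[0,0,0]},{"jaw":4.6,"offset":[0,0,0],"rotation":[0,0,0]},{"jaw":4.6,"offset":[0,0,0],"rotation":[0,0,0]},{"jaw":4.6,"offset":[0,0,0],"rotation":[0,0,0]},{"jaw":4.6,"offset":[0,0,-1],"rotation":[0,0,0]},{"jaw":4.6,"offset":[0,0,-2],"rotation":[0,0,0]},{"jaw":4.6,"offset":[0,0,-3],"rotation":[0,0,0]},{"jaw":4.6,"offset":[0,0,-4],"rotation":[0,0,0]},{"jaw":4.6,"offset":[0,0,-4],"rotation":[0,0,0]},{"jaw":4.6,"offset":[0,0,0],"rotation":[0,0,0]}]'
python3 -m inch '[{"jaw":4.6,"offset":[4,-2,0],"rotation":[0,0,0]},{"jaw":4.6,"offset":[4,-2,0],"rotation":[0,0,0]},{"jaw":4.6,"offset":[4,-2,0],"rotation":[0,0,0]},{"jaw":4.6,"offset":[4,-2,0],"rotation":[0,0,0]},{"jaw":4.6,"offset":[4,-2,0],"rotation":[0,0,0]},{"jaw":4.6,"offset":[4,-2,0],"rotation":[0,0,0]},{"jaw":4.6,"offset":[4,-2,0],"rotation":[0,0,0]},{"jaw":4.6,"offset":[4,-1,0],"rotation":[0,0,0]},{"jaw":4.6,"offset":[4,-1,0],"rotation":[0,0,0]},{"jaw":4.6,"offset":[0,0,0],"rotation":[0,0,0]}]'
python3 - <<'E'
from h import *
c=capture('top'); W=cloud(c)
b=(.54,.67,.18,.38)
print('heads',rect(W,.1,.115,b,20),'\n  feet',rect(W,.076,.083,b,20),'rib',rect(W,.084,.094,b,20))
m=(W[...,2]>.0495)&(W[...,2]<.0535)&(W[...,0]<.6)&(W[...,0]>.53)&(W[...,1]>.19)&(W[...,1]<.39)
print('blade',cv2.minAreaRect((W[m][:,:2]*1000).astype(np.float32)))
b=(.33,.46,.12,.27)
print('scr',rect(W,.055,.075,b),rect(W,.02,.04,b),'pad',rect(W,.0025,.0085,b,100))
cv2.imwrite('pics/top28.png',cv2.resize(c['img'][150:340,190:350],None,fx=4,fy=4,interpolation=cv2.INTER_CUBIC)[:600])
c=capture('side'); cv2.imwrite('pics/side28.png',cv2.resize(c['img'][120:260,220:420],None,fx=4,fy=4))
for n in ('timer','bottle','flask'):
    r=finder.search_frame('side',n); print(n,[(round(d['confidence'],2),np.round(w(c,d['point']),3).tolist()) for d in r][:1])
plan(.5,.5,.2,0)
E
```

```text
time_s: 40.85
ee_pos: [0.5802, 0.2331, 0.2299]
tool_rot: [0.719, 0.695, 0.006, 0.002]
force: [0.2, -0.3, 1.5]
opening: 0.0457
time_s: 41.85
ee_pos: [0.4231, 0.6039, 0.22]
tool_rot: [0.716, 0.698, -0.001, -0.002]
force: [-0.6, 0.1, -0.2]
opening: 0.0458
heads [(np.int32(130), [579.8, 340.9, 105.0], 'rc', [579.3, 340.9], [25.6, 25.6], 'long az', np.float64(66.5)), (np.int32(128), [575.2, 230.0, 104.8], 'rc', [575.2, 230.0], [25.9, 25.7], 'long az', np.float64(81.0))] 
  feet [(np.int32(102), [578.3, 338.3, 78.8], 'rc', [579.8, 341.5], [37.3, 37.7], 'long az', np.float64(151.7)), (np.int32(111), [573.8, 228.6, 78.9], 'rc', [574.6, 230.4], [37.4, 37.4], 'long az', np.float64(129.1))] rib [(np.int32(168), [578.2, 285.0, 88.9], 'rc', [577.9, 286.1], [58.7, 13.3], 'long az', np.float64(87.8))]
blade ((565.2899780273438, 285.71417236328125), (171.9154815673828, 69.3643569946289), 89.70349884033203)
scr [(np.int32(216), [395.9, 203.8, 62.9], 'rc', [395.4, 203.7], [59.6, 18.5], 'long az', np.float64(84.7))] [(np.int32(503), [397.0, 203.2, 29.7], 'rc', [395.4, 203.9], [94.2, 40.4], 'long az', np.float64(85.0))] pad [(np.int32(564), [398.0, 206.9, 4.7], 'rc', [398.2, 207.1], [128.3, 80.3], 'long az', np.float64(82.9))]
timer []
bottle [(0.61, [0.787, 0.118, 0.082])]
flask [(0.63, [0.575, -0.01, 0.065])]
at [0.4304 0.5956 0.2224] F [-0.1 -0.6 -1. ] open 0.0465 t 42.1
ROT first [ 0.06  0.03 -2.08] then OFF cm (target axes) [-9.56  6.96  2.24] az now -2.08
```

View pics/top28.png

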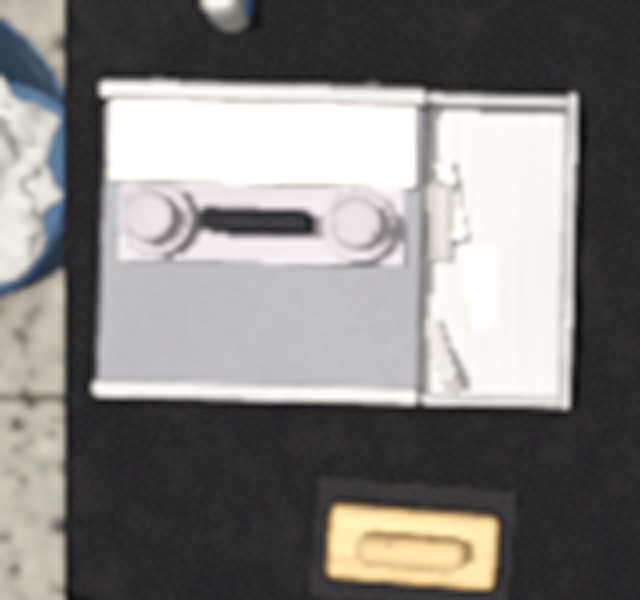

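View pics/side28.png

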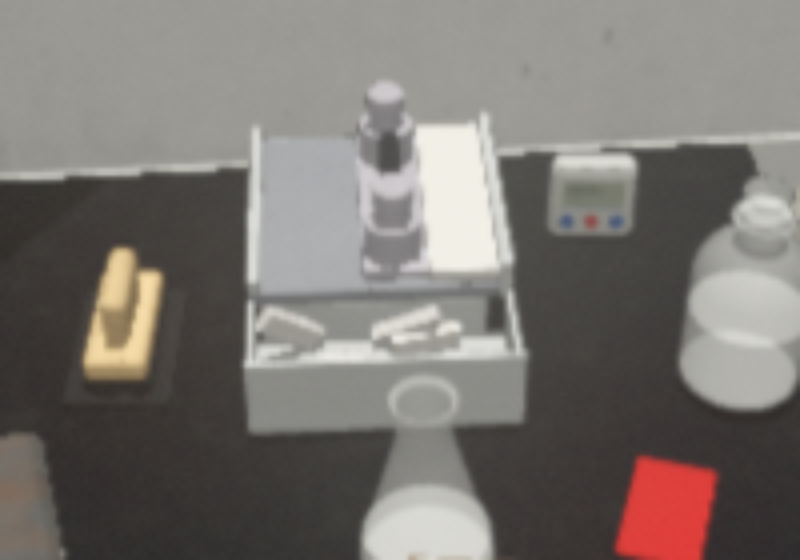

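```bash
python3 - <<'E'
from h import *
print(bot.finish_job())
E
```

```text
the job is handed in; nothing more can be done
None
```

The job is done and handed in at about 42 s of the 192 s allowed.

- **Sweeping:** I found four offcuts. One pass of the scraper block pushed all four into the trough, and the top view shows the deck clear.
- **Scraper:** it stands back on its pad, within about 1 mm of the middle and 1° of straight by the wrist camera. The final top view is rougher, because the block hides much of the pad, and put it 3–4 mm off.
- **Straightedge:** I pushed it against the panel face until the contact force stopped it. It sits parallel to the face and centred to about 0.5 mm. The camera depth is too noisy to rule out a gap of about 1 mm, but no gap shows in the pictures.
- **Weights:** both stand upright on the flat ends, about 55 mm either side of the middle. The right one sits about 1 mm towards the front edge in the top view.
- **Bystanders:** I did not touch the timer, bottle or flask. In the last check the finder missed the timer, but it is visibly upright in the side picture.

The highest wrist force I saw between moves was about 18 N, while sliding the straightedge into place.

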